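Pry open a sealed sample pot

TASK

Open the steel sample pot: with the orange-handled bar resting across the red fulcrum rod and its blade under the lid's edge, lever the lid loose until it pops up and stays loose; never touch the lid with the fingers while it is still snapped down. Then lay the bar back down flat inside its white tray, and after that lift the loose lid off by its blue knob and set it down, knob up, wholly on the green mat. Drop nothing and leave the other things on the bench alone.

Things in the scene. Friction and masses are not known exactly. Their poses are not given: they have to be found in the camera images.
- pot: fixed steel pot, 74 mm outside diameter, on a white base plate 160 x 100 x 10 mm. Origin: on the bench on the pot's axis; z up; x axis points from pot to fulcrum. Rim 75 mm above the bench. A spring-ball catch in the bore, on the fulcrum's side, holds the lid's plug down: lifting the lid's edge on that side (it tips on the far rim) takes 20 to 25 N
- fulcrum: fixed, same origin and axes as the pot: level red rod, 10 mm diameter, along y, axis at x = 76, z = 80 mm, between two cheeks 40 mm apart, 93 mm high. The gap between rod and lid edge takes the 5 mm blade, sloping down under the lid, only at 28 degrees or more from level, handle high (38 leaves 4 mm of play); swinging the handle down to level then lifts the lid edge 15 mm
- lid_knob (a point): lid's blue knob, 26 mm diameter, 25 high: the point half-way up it, on the lid's axis; z up. Steel flange 92 mm diameter, 6 thick, its underside 18.5 mm below this point; under it a black beaded plug 63 mm wide, 17 deep, its foot 35.5 mm below this point. Seated, the flange lies on the rim (this point 93.5 mm above the bench) and overhangs the pot by 9 mm, with free space beneath
- lid: the same lid, about 0.18 kg; origin at the centre of its plug's foot, z up. Once its edge at the fulcrum is 6 to 10 mm up, the catch snaps under the plug's bead; the lid then stays loose by itself, aslant by about 13 degrees, fulcrum side high, far side on the rim, its knob 5 to 8 mm higher than seated and some 8 mm away from the fulcrum, and lifts off freely
- bar_grip (a point): pry bar, 220 mm long along its x axis: steel blade 22 mm wide, 5 thick, from its square tip at x = -130 to x = -35 mm; orange handle 18 mm wide, 24 high, from x = -35 to +90 mm. This point: on the bar's axis, in the handle, at its balance; blade and handle are centred on the axis, z up as it lies. It begins in the tray, handle away from the robot
- bar: the same bar, about 0.2 kg; origin 12 mm under the grip point, on the handle's underside
- tray: fixed shallow white tray, 270 (x) x 100 (y) mm; origin under its centre on the bench; floor 12 mm high, rim 4 mm thick and 18 mm high. A bar lying in it has its axis 24 mm above the bench
- mat: fixed green mat 160 x 160 x 8 mm, origin under its centre on the bench
- bottle: bystander: amber bottle, 60 dia x 150 mm; origin about the middle of its underside; leave alone
- jar: bystander: white jar with blue cap, 64 dia x 65 mm; origin about the middle of its underside; leave alone
- beaker: bystander: open steel beaker, 72 dia x 90 mm; origin about the middle of its underside; leave alone
- spanner: bystander: open-ended spanner lying flat, 180 long mm; origin about the middle of its underside; leave alone
- gasket: bystander: white ring lying flat, 72 dia x 12 mm; origin about the middle of its underside; leave alone
- spatula: bystander: spatula with blue handle lying flat, 200 long mm; origin about the middle of its underside; leave alone
- vial: bystander: small amber vial with white cap, 34 dia x 60 mm; origin about the middle of its underside; leave alone
Not all that is in view belongs to the job. There is more than one size of the bar; the job needs the larger. What is shaped like the lid but purple is not meant.

How it is judged:
On the way, in this order (a step that is already met when the one before it is completed fails the run):
1. the held bar bears on the fulcrum rod and against the lid (over 3 N each) while the lid is still down (contact force between bar and fulcrum above 3 N and contact force between bar and lid above 3 N and contact force between the fingers and bar above 1 N and z of lid_knob in the frame of pot below 0.096 m), for 0.05 s.
2. the lid has popped up by more than 4 mm, untouched by the fingers (z of lid_knob in the frame of pot above 0.0975 m and contact force between the fingers and lid below 0.5 N and horizontal distance between lid_knob and pot below 0.02 m), for 0.2 s.
3. the bar lies released in the tray, the loose lid still sits up in the pot (x of bar_grip in the frame of tray between -0.045 and 0.055 m and y of bar_grip in the frame of tray between -0.042 and 0.042 m and z of bar_grip in the frame of tray below 0.029 m and angle between bar_grip's own x axis and vertical between 1.49 and 1.65 rad and contact force between the fingers and bar below 0.1 N and z of lid_knob in the frame of pot above 0.0965 m and horizontal distance between lid_knob and pot below 0.02 m), for 0.2 s.
At the end, for the whole second after the job is handed in: The lid stands knob up (within 6 degrees) on the mat, at rest and released, its centre within 42 mm of the mat's centre along each mat axis, resting on its plug; the bar lies flat at rest within the tray's rim (grip point -45 to +55 mm along the tray, 42 mm across it, axis under 29 mm high) (x of bar_grip in the frame of tray between -0.045 and 0.055 m and y of bar_grip in the frame of tray between -0.042 and 0.042 m and z of bar_grip in the frame of tray below 0.029 m and angle between bar_grip's own x axis and vertical between 1.49 and 1.65 rad and x of lid_knob in the frame of mat between -0.042 and 0.042 m and y of lid_knob in the frame of mat between -0.042 and 0.042 m and z of lid_knob in the frame of mat below 0.0485 m and angle between lid_knob's own z axis and vertical below 0.1 rad and linear speed of each of lid, bar below 0.02 m/s); the robot touches nothing.
It fails at once if the fingers touch the lid while it is still snapped down (contact force between the fingers and lid above 1 N and z of lid_knob in the frame of pot below 0.096 m and horizontal distance between lid_knob and pot below 0.02 m).
It fails at once if the bar is dropped (over 0.6 m/s with no finger on it) (linear speed of bar above 0.6 m/s and contact force between the fingers and bar below 0.05 N).
It fails at once if the lid is dropped (over 0.6 m/s with no finger on it, away from the pot) (linear speed of lid above 0.6 m/s and contact force between the fingers and lid below 0.05 N and horizontal distance between lid_knob and pot above 0.05 m).
It fails at once if a bystander is moved by more than 30 mm (distance of any of bottle, jar, beaker, spanner, gasket, spatula, vial from where it was at the start of the episode above 0.03 m).
It also fails if it takes over 62 s, if anything falls off the work surface, if the arm or the gripper's body presses on something with over 40 N, if the wrist force passes 120 N, or if a joint passes its speed limit or range.

ROBOT

A 7-joint arm with a two-finger parallel gripper is mounted at the origin on the work surface. World frame = base frame: x ahead of the robot, y to its left, z up, the work surface at z = 0. Lengths are in m, angles in rad, forces in N, time in s.
With the tool pointing down it reaches from about 0.35 to 0.9 m from the base axis. Payload 8.1 kg.
Tool frame: the origin (TCP) lies midway between the tips of the shut fingers; the grasp point (between the pads) lies 19 mm behind it (ctrl.tcp_to_grasp is the y of the grasp point in the tool frame, in m); y points along the fingers, x is the direction in which the jaws open and shut, and the axes are right-handed (so a half turn about y gives the same grasp; the last joint's range is limited). The gripper opens to 92 mm and grips with 3 to 60 N. Pads are 19 mm wide; open, the fingers measure 130 mm over their backs; the gripper's body (75 mm by 190 mm) begins 47 mm behind the grasp point.
Start: joints at [-0.103, 0.434, 0.025, 1.573, -0.012, 1.134, -0.075], TCP at [0.625, -0, 0.227] pointing down, gripper open.
Joint ranges: [-2.62, 2.62], [-0.44, 2.09], [-1.27, 1.32], [0.08, 2.57], [-1.32, 4.46], [0.12, 2], [-2.74, 2.74]. Speed limits (rad/s): [2.22, 2.22, 3.01, 3.01, 3.14, 3.14, 3.14].

INTERFACE

Orientations are given as a unit quaternion [w, x, y, z].
In Python, from rig import ctrl, imaging gives the robot as it stands.
- The arm moves only by the tool carry_out, never from a script. Its argument "deltas" is a list of rows, each an object of numbers: "fingers": the opening, from 0 (shut) to 1 (fully open); "x", "y", "z": the shift along the tool's x, y, z in mm; "ax", "ay", "az": the turn, a rotation vector about the tool's x, y, z in rad. In form: [{"fingers": .., "x": .., "y": .., "z": .., "ax": .., "ay": .., "az": ..}, ...]. A call has 1 to 20 rows; each row is the pose to reach, as a shift and turn from the pose commanded when the call began, along the tool's axes at that moment; what a row does not reach only later rows make up. A row lasts 1/10 s, in which the tool goes at most 50 mm and 8.59 degrees, less where a joint would pass 70% of its speed; a pose out of reach is approached as far as the arm can. A call with a gripper value outside its range is refused whole. The fingers move at their own pace and stop on an object; "grip_force" is the grip in N (left out, the last holds). Time passes only in rows, so rows that repeat a pose let the fingers close. It gives the time, the measured TCP pose, the force and the opening at its end, in the units of the state.
- ctrl.get_state(): the state, without advancing time (a new reading comes with each control period).
- imaging.grab_frame(name): name is "scene" or "side" or "wrist"; returns the picture (480x640x3 uint8, red, green, blue); there is no depth.
- imaging.camera_model(name): a dict with "fx", "fy", "cx", "cy" (pixels), "R" (3x3) and "t" (3): a world point X has camera coordinates R X + t; the wrist camera has in their place "mount" (4x4, takes a point from camera to tool coordinates, whose origin is the TCP and whose axes are the tool frame's). Camera axes: x right, y down, z forward; pixel columns grow to the right and rows downward; lengths in m; the calibration is good to about 2 mm. A picture is of the moment at which its call begins: read the wrist's pose just before it. camera_model takes no time and is no camera call.
- ctrl.job_done(): hands the job in, once; it reports no verdict.
The state is a dict: "time": time; "joint_pos": joint angles; "joint_vel": joint speeds; "tau": joint torques, N m; "tcp_pos": TCP position; "ee_rot": TCP orientation; "ft_force": force on the tool from outside, world axes, zero at the start; "torque": the same for the moment, N m; "width": opening from 0.0 (shut) to 1.0 (fully open).
Only numpy, scipy, OpenCV 4.12 (cv2) and the standard library are available. Lean on these libraries where they do the work, as an engineer would, in place of code of your own. Each camera call takes 0.05 s, during which the arm holds its last target.

## Working session

There is one attempt and no reset: what is moved stays moved. The work goes in short steps, Python scripts to look and compute and a tool call to move; the robot and the scene stay as the last step left them, time stands still between calls to the robot, and variables do not carry over. Pictures are saved under pics/ and viewed, and the job is handed in when it is done.

Besides the shell and the picture viewer there is one more tool, called in YAML: its name, and indented under it one key for each argument. carry_out: Moves the arm, as the interface text tells. Its arguments: {"type":"object","properties":{"deltas":{"type":"array","items":{"type":"object","properties":{"fingers":{"type":"number"},"x":{"type":"number"},"y":{"type":"number"},"z":{"type":"number"},"ax":{"type":"number"},"ay":{"type":"number"},"az":{"type":"number"}}}},"grip_force":{"type":"number"}},"required":["deltas"]}

```bash
ls; mkdir -p pics; python3 - <<'E'
from rig import ctrl, imaging
import cv2
for n in ("scene","side","wrist"):
    cv2.imwrite(f"pics/{n}0.png",imaging.grab_frame(n)[:,:,::-1])
    print(n,imaging.camera_model(n))
print(ctrl.get_state(), ctrl.tcp_to_grasp)
E
```

```text
pics
scene {'fx': 471.76735746697835, 'fy': 471.76735746697835, 'cx': 318.65435021006834, 'cy': 236.5679714933808, 'R': array([[-0.12747749,  0.9918222 ,  0.00618194],
       [ 0.59607249,  0.08159104, -0.79877437],
       [-0.79274654, -0.09814087, -0.60159895]]), 't': array([-0.01098068, -0.2855801 ,  1.39777183])}
side {'fx': 547.2296687075761, 'fy': 547.2296687075761, 'cx': 314.57403960854947, 'cy': 232.42375562495315, 'R': array([[-9.05966160e-01, -4.23349524e-01,  7.04717289e-04],
       [-3.25437325e-01,  6.95367876e-01, -6.40744929e-01],
       [ 2.70769023e-01, -5.80722564e-01, -7.67753502e-01]]), 't': array([0.51476975, 0.1978096 , 0.99342835])}
wrist {'fx': 361.0577500638874, 'fy': 361.0577500638874, 'cx': 316.67201361868666, 'cy': 243.6513460377126, 'mount': array([[ 9.99999784e-01,  4.20457068e-04,  5.04865740e-04,
        -4.49458933e-06],
       [-3.79333835e-04, -2.57931122e-01,  9.66163233e-01,
        -1.57493788e-01],
       [ 5.36450746e-04, -9.66163216e-01, -2.57930906e-01,
         6.97278069e-02],
       [ 0.00000000e+00,  0.00000000e+00,  0.00000000e+00,
         1.00000000e+00]])}
{'time': 0.15, 'joint_pos': array([-0.1026039 ,  0.43504823,  0.02495124,  1.573871  , -0.01165916,
        1.13403316, -0.07504714]), 'joint_vel': array([-0.00143195, -0.00162208,  0.00025132, -0.00477408, -0.00010145,
        0.00066077,  0.00015097]), 'tau': array([ 9.13879558e-04, -6.68263149e+01,  9.85680185e-01, -3.14695251e+01,
       -6.03506877e-02,  3.94195947e-02,  8.07748006e-05]), 'tcp_pos': array([ 6.24604212e-01, -1.18939960e-05,  2.26140727e-01]), 'ee_rot': array([-7.07089863e-01,  7.07123438e-01, -4.35131799e-04, -4.23811978e-04]), 'ft_force': array([-0.11848009, -0.90641777,  0.10071325]), 'torque': array([-0.0126228 ,  0.05646655,  0.03244267]), 'width': 0.9984283674105178} -0.0188
```

View pics/scene0.png

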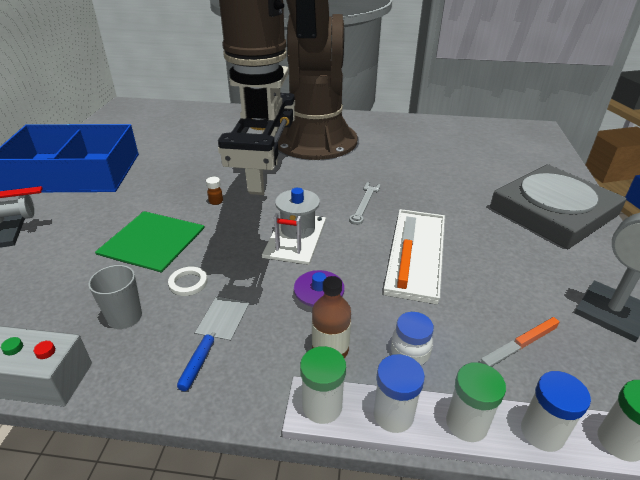

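View pics/side0.png

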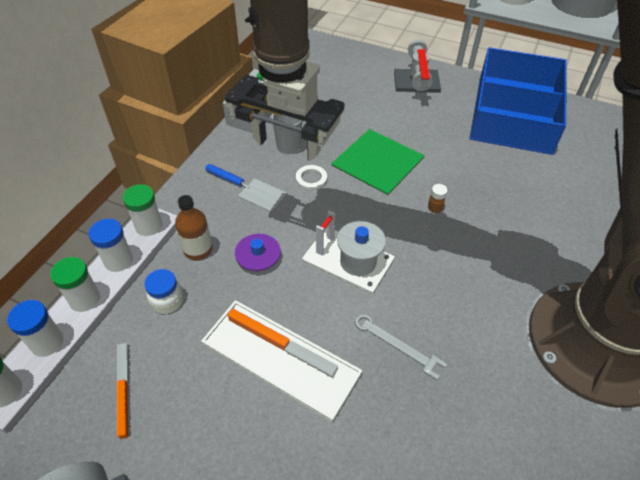

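View pics/wrist0.png

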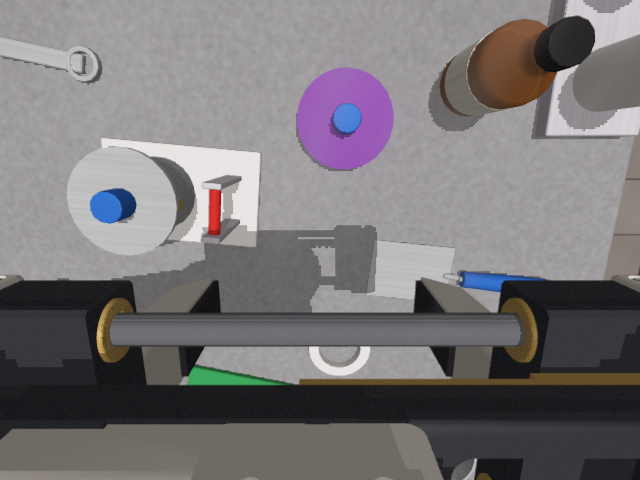

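The pot is left of centre, with its fulcrum on the side away from the robot. The tray with the large bar is at +y and the mat at -y; the purple lid and the small bar are decoys. Next I'll measure positions.

```bash
cat > h.py <<'E'
import numpy as np, cv2
from rig import imaging
from scipy.spatial.transform import Rotation as Ro
C={n:imaging.camera_model(n) for n in ("scene","side","wrist")}
def pose(n,st=None):
    c=C[n]
    if n=="wrist":
        q=st["ee_rot"]; Rt=Ro.from_quat([q[1],q[2],q[3],q[0]]).as_matrix()
        M=c["mount"]; Rw=Rt@M[:3,:3]; o=st["tcp_pos"]+Rt@M[:3,3]
        return Rw,o
    return c["R"].T, -c["R"].T@c["t"]
def ray(n,uv,st=None):
    c=C[n];R,o=pose(n,st)
    d=R@np.array([(uv[0]-c["cx"])/c["fx"],(uv[1]-c["cy"])/c["fy"],1.]);return o,d/np.linalg.norm(d)
def onz(n,uv,z,st=None):
    o,d=ray(n,uv,st);return o+d*(z-o[2])/d[2]
def tri(*rs):
    A=np.zeros((3,3));b=np.zeros(3)
    for o,d in rs:
        P=np.eye(3)-np.outer(d,d);A+=P;b+=P@o
    X=np.linalg.solve(A,b)
    return X,[np.linalg.norm((np.eye(3)-np.outer(d,d))@(X-o))*1e3 for o,d in rs]
def proj(n,X,st=None):
    c=C[n];R,o=pose(n,st);p=R.T@(np.asarray(X)-o);return np.array([c["fx"]*p[0]/p[2]+c["cx"],c["fy"]*p[1]/p[2]+c["cy"]])
HSV=dict(red=[((0,150,60),(6,255,255)),((174,150,60),(180,255,255))],orange=[((7,170,90),(17,255,255))],
 green=[((50,120,40),(72,255,255))],blue=[((105,150,60),(125,255,255))],white=[((0,0,215),(180,25,255))])
def mask(img,c):
    h=cv2.cvtColor(img,cv2.COLOR_RGB2HSV);m=np.zeros(h.shape[:2],np.uint8)
    for a,b in HSV[c]: m|=cv2.inRange(h,a,b)
    return m
def blobs(img,c,amin=15):
    cs,_=cv2.findContours(mask(img,c),cv2.RETR_EXTERNAL,cv2.CHAIN_APPROX_NONE)
    out=[]
    for k in cs:
        m=cv2.moments(k)
        if m["m00"]>=amin: out.append((m["m00"],np.array([m["m10"]/m["m00"],m["m01"]/m["m00"]]),k))
    return sorted(out,key=lambda t:-t[0])
E
python3 - <<'E'
from h import *
np.set_printoptions(precision=1,suppress=True)
for n in ("scene","side"):
    im=cv2.imread(f"pics/{n}0.png")[:,:,::-1].copy()
    for c in HSV:
        for a,u,k in blobs(im,c,30)[:9]:
            q=cv2.boxPoints(cv2.minAreaRect(k))
            print(n,c,int(a),u,q.round().astype(int).tolist())
E
```

```text
scene red 263 [ 44.  349.3] [[31, 346], [49, 337], [57, 352], [39, 361]]
scene red 224 [ 20.1 191.6] [[-1, 191], [41, 186], [42, 192], [0, 197]]
scene red 73 [286.3 221.5] [[277, 223], [277, 218], [296, 220], [295, 225]]
scene orange 384 [404.6 263.9] [[397, 287], [403, 239], [412, 240], [406, 288]]
scene orange 334 [539.3 329.5] [[516, 337], [555, 315], [560, 325], [522, 347]]
scene green 3596 [150.5 240.8] [[94, 255], [108, 201], [204, 225], [190, 279]]
scene green 1397 [481.8 382.6] [[451, 387], [467, 355], [512, 378], [496, 409]]
scene green 1259 [322.8 364.7] [[301, 383], [301, 346], [345, 346], [345, 383]]
scene green 640 [630.7 399.8] [[619, 380], [639, 380], [639, 424], [619, 424]]
scene green 267 [ 11.5 345.6] [[-1, 343], [17, 334], [25, 348], [6, 358]]
scene blue 8190 [ 67.8 157.2] [[0, 124], [138, 124], [138, 191], [0, 191]]
scene blue 1928 [562.7 395. ] [[528, 402], [547, 363], [597, 388], [578, 427]]
scene blue 1517 [401.2 376.1] [[378, 355], [423, 355], [423, 399], [378, 399]]
scene blue 695 [415.1 324.9] [[398, 312], [432, 312], [432, 338], [398, 338]]
scene blue 666 [
[... 1833 characters left out ...]
 242]]
side blue 143 [256.6 246.1] [[250, 254], [250, 238], [262, 238], [262, 254]]
side white 7977 [283.1 358.1] [[201, 342], [230, 293], [361, 370], [332, 419]]
side white 1013 [340.9 266.1] [[302, 259], [320, 221], [394, 256], [376, 293]]
side white 589 [109.3 275.3] [[80, 278], [114, 237], [142, 261], [107, 301]]
side white 489 [310.8 175.6] [[296, 165], [326, 165], [326, 186], [296, 186]]
side white 259 [ 60.6 309.6] [[46, 309], [62, 297], [74, 312], [58, 324]]
side white 180 [ 86.6 315.6] [[68, 318], [100, 298], [108, 310], [75, 330]]
side white 99 [439.4 188.9] [[433, 184], [446, 184], [446, 194], [433, 194]]
side white 30 [325.5 240. ] [[324, 233], [329, 233], [329, 247], [324, 247]]
```

```bash
python3 - <<'E'
from h import *
from rig import ctrl
np.set_printoptions(precision=4,suppress=True)
im={n:cv2.imread(f"pics/{n}0.png")[:,:,::-1].copy() for n in ("scene","side","wrist")}
print("knob",tri(ray("scene",(297.1,195.3)),ray("side",(361.4,234.4))))
print("rod",tri(ray("scene",(286.3,221.5)),ray("side",(326.5,221.7))))
st=ctrl.get_state()
for a,u,k in blobs(im["wrist"],"red",30)+blobs(im["wrist"],"blue",200):
    print("wrist",a,u,cv2.boxPoints(cv2.minAreaRect(k)).tolist())
    print(onz("wrist",u,.08,st),onz("wrist",u,.0935,st))
for n in ("scene","side"):
    for c,z,i in (("green",.008,0),("white",.018,0),("orange",.036,0)):
        k=blobs(im[n],c)[i][2]
        h=cv2.convexHull(k); 
        for e in np.arange(1,40,.5):
            q=cv2.approxPolyDP(h,e,True)[:,0]
            if len(q)<=4: break
        P=np.array([onz(n,p,z)[:2] for p in q.astype(float)])
        print(n,c,q.tolist(),"\n",P,P.mean(0),np.linalg.norm(P-np.roll(P,-1,0),axis=1))
E
```

```text
knob (array([0.4598, 0.0244, 0.0951]), [np.float64(0.4935858981022956), np.float64(0.4935858981023539)])
rod (array([0.5367, 0.0146, 0.0826]), [np.float64(1.5657847961553688), np.float64(1.5657847961553393)])
wrist 437.5 [214.325  212.0408] [[209.0, 190.0], [220.0, 190.0], [220.0, 234.0], [209.0, 234.0]]
[0.5375 0.0164 0.08  ] [0.5414 0.0188 0.0935]
wrist 1141.0 [112.5029 205.1839] [[87.84616088867188, 194.2307586669922], [131.6923065185547, 185.46153259277344], [137.96153259277344, 216.8076934814453], [94.11538696289062, 225.57691955566406]]
[0.4517 0.0222 0.08  ] [0.4594 0.0243 0.0935]
wrist 688.0 [489.858  280.5845] [[461.46533203125, 287.3465576171875], [463.15838623046875, 270.41583251953125], [545.1386108398438, 278.61383056640625], [543.445556640625, 295.5445556640625]]
[ 0.7795 -0.0454  0.08  ] [ 0.7726 -0.0403  0.0935]
wrist 486.0 [348.8711 118.8916] [[331.3729248046875, 125.96214294433594], [344.97021484375, 100.27836608886719], [365.78375244140625, 111.29728698730469], [352.18646240234375, 136.98106384277344]]
[0.6502 0.0916 0.08  ] [0.6491 0.0906 0.0935]
scene green [[203
[... 368 characters left out ...]
240], [406, 286], [398, 287], [403, 243]] 
 [[0.5029 0.2633]
 [0.6413 0.2507]
 [0.6458 0.2365]
 [0.5151 0.2471]] [0.5763 0.2494] [0.1389 0.0149 0.1311 0.0202]
side green [[369, 129], [423, 155], [388, 193], [332, 164]] 
 [[ 0.5917 -0.3705]
 [ 0.4405 -0.3358]
 [ 0.4726 -0.1824]
 [ 0.6239 -0.2155]] [ 0.5322 -0.2761] [0.1552 0.1567 0.1549 0.1583]
side white [[234, 301], [360, 370], [332, 418], [202, 341]] 
 [[0.635  0.2144]
 [0.3684 0.2436]
 [0.3781 0.3403]
 [0.6438 0.3111]] [0.5063 0.2774] [0.2681 0.0972 0.2673 0.0972]
side orange [[228, 314], [233, 309], [288, 341], [282, 348]] 
 [[0.623  0.2521]
 [0.6202 0.2391]
 [0.5002 0.2548]
 [0.5035 0.2713]] [0.5617 0.2543] [0.0132 0.1209 0.0168 0.121 ]
```

```bash
python3 - <<'E'
import cv2
a=cv2.imread("pics/side0.png")[200:430,190:400];cv2.imwrite("pics/side0z.png",cv2.resize(a,None,fx=2.6,fy=2.6,interpolation=cv2.INTER_CUBIC))
a=cv2.imread("pics/scene0.png")[170:310,250:460];cv2.imwrite("pics/scene0z.png",cv2.resize(a,None,fx=3.5,fy=3.5,interpolation=cv2.INTER_CUBIC))
E
```

```text
(no output)
```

View pics/side0z.png

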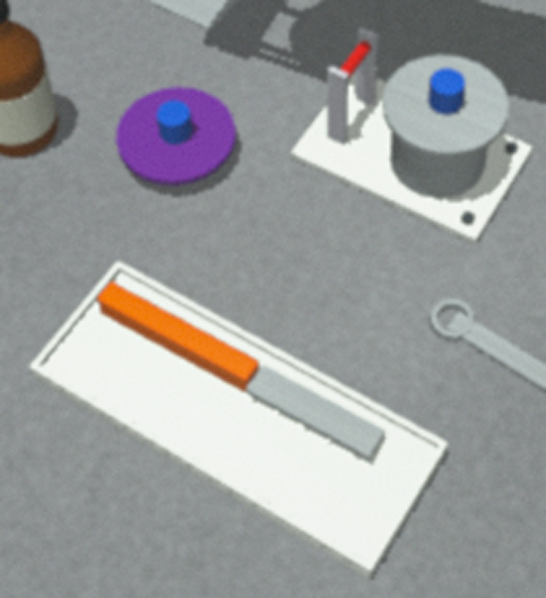

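View pics/scene0z.png

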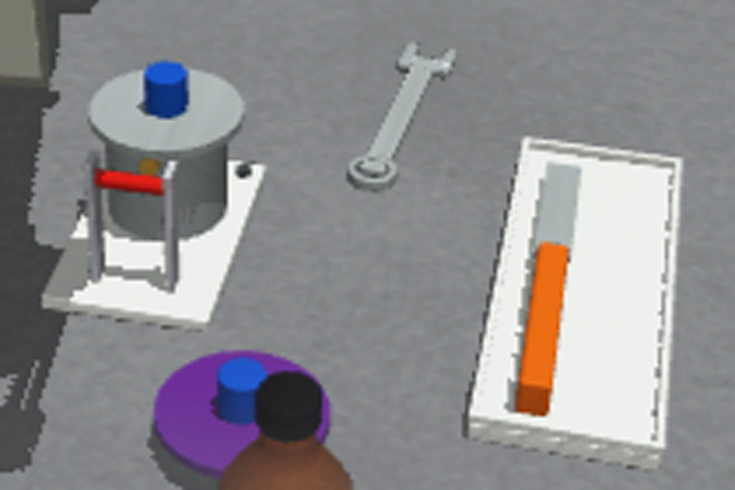

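```bash
cat >> h.py <<'E'
from rig import ctrl
def toolpose(st=None):
    st=st or ctrl.get_state();q=st["ee_rot"];return Ro.from_quat([q[1],q[2],q[3],q[0]]),np.array(st["tcp_pos"])
def down(yaw_z_deg, tilt_deg=0):
    """tool pose: tool z horizontal = -(dir of yaw), tilt: handle-up tilt about the lateral axis"""
    a=np.radians(yaw_z_deg);t=np.radians(tilt_deg);f=np.array([np.cos(a),np.sin(a),0]);k=np.array([0,0,1.])
    bx=f*np.cos(t)+k*np.sin(t); n=-f*np.sin(t)+k*np.cos(t)
    z=-bx;y=-n;x=np.cross(y,z);return Ro.from_matrix(np.c_[x,y,z])
def delta(Rt,pt,R0=None,p0=None):
    if R0 is None: R0,p0=toolpose()
    d=R0.inv().apply(np.array(pt)-p0)*1e3; r=(R0.inv()*Rt).as_rotvec()
    print("x %.1f y %.1f z %.1f  ax %.4f ay %.4f az %.4f"%(*d,*r)); return d,r
E
python3 - <<'E'
from h import *
st=ctrl.get_state()
for p in ((102,139),(260,153),(257,245)): print(onz("wrist",p,.010,st))
print(pose("side")[1],pose("scene")[1])
delta(down(-8),[.535,.258,.19])
E
```

```text
[0.41096012 0.07753385 0.01      ]
[0.56758913 0.06411039 0.01      ]
[ 0.56054631 -0.03158612  0.01      ]
[0.26174897 0.65728335 0.88909083] [1.27690543 0.1713702  0.61285188]
x -89.6 y 36.2 z 258.0  ax -0.0008 ay -1.4312 az -0.0010
```

carry_out:
  deltas:
    - {"fingers":0.6,"x":-30,"y":12,"z":40,"ay":-0.14}
    - {"fingers":0.6,"x":-60,"y":24,"z":85,"ay":-0.28}
    - {"fingers":0.6,"x":-90,"y":36,"z":130,"ay":-0.42}
    - {"fingers":0.6,"x":-90,"y":36,"z":175,"ay":-0.56}
    - {"fingers":0.6,"x":-90,"y":36,"z":220,"ay":-0.7}
    - {"fingers":0.6,"x":-90,"y":36,"z":258,"ay":-0.84}
    - {"fingers":0.6,"x":-90,"y":36,"z":258,"ay":-0.98}
    - {"fingers":0.6,"x":-90,"y":36,"z":258,"ay":-1.12}
    - {"fingers":0.6,"x":-90,"y":36,"z":258,"ay":-1.26}
    - {"fingers":0.6,"x":-90,"y":36,"z":258,"ay":-1.4}
    - {"fingers":0.6,"x":-90,"y":36,"z":258,"ay":-1.431}
    - {"fingers":0.6,"x":-90,"y":36,"z":258,"ay":-1.431}
    - {"fingers":0.6,"x":-90,"y":36,"z":258,"ay":-1.431}

```text
invalid input at $.deltas[0]: expected keys fingers, x, y, z, ax, ay, az
```

```bash
python3 - <<'E'
from h import *
np.set_printoptions(precision=4,suppress=True)
st=ctrl.get_state();print(st["tcp_pos"],st["joint_pos"],st["width"])
im=imaging.grab_frame("wrist");cv2.imwrite("pics/w1.png",im[:,:,::-1])
for c in("orange","white"):
  for a,u,k in blobs(im,c,500):
    h=cv2.convexHull(k)
    for e in np.arange(1,60,.5):
        q=cv2.approxPolyDP(h,e,True)[:,0]
        if len(q)<=4:break
    print(c,a,q.tolist(),[onz("wrist",p,.036 if c=="orange" else .018,st)[:2] for p in q.astype(float)])
E
```

```text
[ 0.6246 -0.      0.2261] [-0.1026  0.435   0.025   1.5739 -0.0117  1.134  -0.075 ] 0.9984283674105178
orange 646.5 [[555, 73], [534, 98], [506, 100], [522, 76]] [array([0.8353, 0.1333]), array([0.8199, 0.1126]), array([0.795 , 0.1109]), array([0.8064, 0.1308])]
white 4580.5 [[102, 138], [259, 153], [255, 230], [182, 240]] [array([0.4157, 0.0783]), array([0.5678, 0.0642]), array([ 0.5605, -0.0133]), array([ 0.4837, -0.0241])]
white 572.0 [[369, 347], [345, 374], [320, 369], [309, 351]] [array([ 0.684 , -0.1492]), array([ 0.6575, -0.1844]), array([ 0.6285, -0.1778]), array([ 0.6159, -0.1544])]
```

View pics/w1.png

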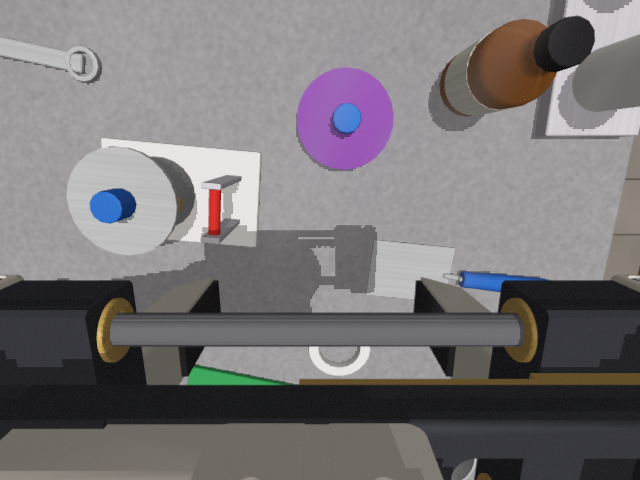

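The move was refused because every key is required, so the view hasn't changed: pot on the left and the plate corners at (102,139) and (260,153). I'll send it again with all the keys.

carry_out:
  deltas:
    - {"fingers":0.6,"x":-30,"y":12,"z":40,"ax":0,"ay":-0.14,"az":0}
    - {"fingers":0.6,"x":-60,"y":24,"z":85,"ax":0,"ay":-0.28,"az":0}
    - {"fingers":0.6,"x":-90,"y":36,"z":130,"ax":0,"ay":-0.42,"az":0}
    - {"fingers":0.6,"x":-90,"y":36,"z":175,"ax":0,"ay":-0.56,"az":0}
    - {"fingers":0.6,"x":-90,"y":36,"z":220,"ax":0,"ay":-0.7,"az":0}
    - {"fingers":0.6,"x":-90,"y":36,"z":258,"ax":0,"ay":-0.84,"az":0}
    - {"fingers":0.6,"x":-90,"y":36,"z":258,"ax":0,"ay":-0.98,"az":0}
    - {"fingers":0.6,"x":-90,"y":36,"z":258,"ax":0,"ay":-1.12,"az":0}
    - {"fingers":0.6,"x":-90,"y":36,"z":258,"ax":0,"ay":-1.26,"az":0}
    - {"fingers":0.6,"x":-90,"y":36,"z":258,"ax":0,"ay":-1.4,"az":0}
    - {"fingers":0.6,"x":-90,"y":36,"z":258,"ax":0,"ay":-1.431,"az":0}
    - {"fingers":0.6,"x":-90,"y":36,"z":258,"ax":0,"ay":-1.431,"az":0}
    - {"fingers":0.6,"x":-90,"y":36,"z":258,"ax":0,"ay":-1.431,"az":0}
    - {"fingers":0.6,"x":-90,"y":36,"z":258,"ax":0,"ay":-1.431,"az":0}

```text
time: 1.6
tcp_pos: [0.535, 0.258, 0.1907]
ee_rot: [-0.534, 0.534, 0.463, -0.463]
ft_force: [-0.4, 0.3, 0.1]
width: 0.599
```

```bash
python3 - <<'E'
from h import *
np.set_printoptions(precision=4,suppress=True)
st=ctrl.get_state();print(st["tcp_pos"],st["joint_pos"],st["width"])
im=imaging.grab_frame("wrist");cv2.imwrite("pics/w2.png",im[:,:,::-1])
for c in("orange","white"):
  for a,u,k in blobs(im,c,500):
    h=cv2.convexHull(k)
    for e in np.arange(1,60,.5):
        q=cv2.approxPolyDP(h,e,True)[:,0]
        if len(q)<=4:break
    print(c,a,q.tolist(),[onz("wrist",p,.036 if c=="orange" else .018,st)[:2] for p in q.astype(float)])
E
```

```text
[0.535  0.258  0.1907] [-0.2778  0.447  -0.3695  1.674   0.1806  1.0544  0.7252] 0.5991125207979052
orange 1706.0 [[318, 199], [324, 312], [308, 312], [303, 232]] [array([0.5096, 0.2633]), array([0.6161, 0.254 ]), array([0.614 , 0.2391]), array([0.5368, 0.2461])]
white 15070.5 [[383, 31], [374, 309], [326, 311], [276, 34]] [array([0.3833, 0.335 ]), array([0.6286, 0.3029]), array([0.624 , 0.2553]), array([0.3731, 0.2479])]
white 4333.5 [[71, 135], [104, 160], [127, 279], [25, 258]] [array([0.426 , 0.0567]), array([0.4508, 0.0791]), array([0.5631, 0.0683]), array([ 0.5286, -0.0224])]
white 1183.0 [[271, 26], [390, 23], [384, 276], [277, 159]] [array([0.3668, 0.2449]), array([0.3783, 0.3411]), array([0.5952, 0.316 ]), array([0.4716, 0.2319])]
white 894.5 [[287, 237], [299, 238], [305, 311], [291, 311]] [array([0.5435, 0.2291]), array([0.5461, 0.2402]), array([0.621 , 0.2346]), array([0.6191, 0.2208])]
```

View pics/w2.png

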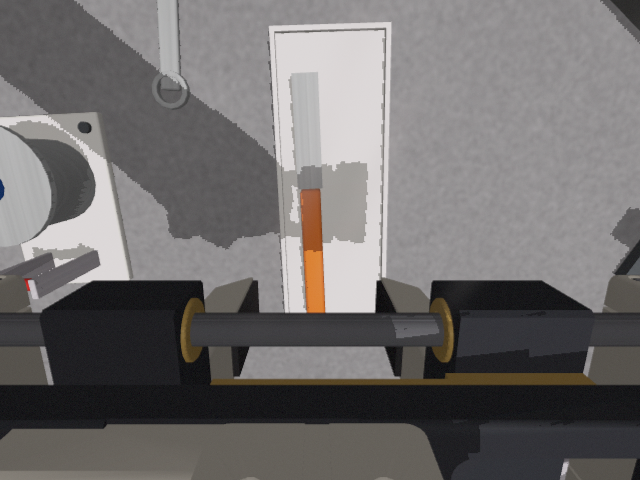

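```bash
python3 - <<'E'
from h import *
np.set_printoptions(precision=4,suppress=True)
st=ctrl.get_state()
im=cv2.imread("pics/w2.png")[:,:,::-1].copy()
h=cv2.cvtColor(im,cv2.COLOR_RGB2HSV)
m=cv2.inRange(h,(5,150,60),(20,255,255))
for v in range(184,316,8):
    x=np.flatnonzero(m[v,200:420])+200
    if len(x): print(v,x.min(),x.max(),onz("wrist",(x.min(),v),.036,st)[:2],onz("wrist",(x.max()+1,v),.036,st)[:2])
for p in ((291,73),(318,72),(298.5,180),(321,180)): print("blade",onz("wrist",p,.0265,st)[:2])
c=[]
for v in range(200,312,4):
    x=np.flatnonzero(m[v,200:420])+200
    c.append(onz("wrist",((x.min()+x.max()+1)/2,v),.036,st)[:2])
c=np.array(c);p=np.polyfit(c[:,0],c[:,1],1);print("yaw",np.degrees(np.arctan(p[0])),"y at .535",np.polyval(p,.535))
E
```

```text
192 312 319 [0.503  0.2591] [0.5039 0.2659]
200 301 319 [0.5085 0.2486] [0.5108 0.265 ]
208 302 320 [0.5155 0.2485] [0.5178 0.2649]
216 302 320 [0.5225 0.2474] [0.5248 0.2639]
224 303 320 [0.5297 0.2472] [0.5319 0.2629]
232 303 321 [0.5369 0.2461] [0.5392 0.2628]
240 303 321 [0.5441 0.245 ] [0.5465 0.2618]
248 304 321 [0.5516 0.2448] [0.5538 0.2608]
256 304 322 [0.559  0.2436] [0.5614 0.2606]
264 304 322 [0.5665 0.2425] [0.5689 0.2596]
272 305 322 [0.5742 0.2423] [0.5765 0.2586]
280 305 323 [0.5819 0.2411] [0.5844 0.2584]
288 306 323 [0.5898 0.2409] [0.5922 0.2574]
296 306 323 [0.5977 0.2397] [0.6001 0.2563]
304 307 324 [0.6058 0.2394] [0.6082 0.2561]
312 307 324 [0.6139 0.2382] [0.6163 0.255 ]
blade [0.4055 0.2557]
blade [0.4079 0.2777]
blade [0.492  0.2485]
blade [0.4947 0.2682]
yaw -10.746201567249319 y at .535 0.25498371048283414
```

```bash
python3 - <<'E'
from h import *
delta(down(-5.5),[.5355,.2543,.0205])
E
```

```text
x -3.6 y 170.3 z -1.0  ax 0.0001 ay -0.0453 az -0.0001
```

carry_out:
  deltas:
    - {"fingers":0.5,"x":-3.6,"y":30,"z":-1,"ax":0,"ay":-0.045,"az":0}
    - {"fingers":0.5,"x":-3.6,"y":70,"z":-1,"ax":0,"ay":-0.045,"az":0}
    - {"fingers":0.5,"x":-3.6,"y":110,"z":-1,"ax":0,"ay":-0.045,"az":0}
    - {"fingers":0.5,"x":-3.6,"y":140,"z":-1,"ax":0,"ay":-0.045,"az":0}
    - {"fingers":0.5,"x":-3.6,"y":160,"z":-1,"ax":0,"ay":-0.045,"az":0}
    - {"fingers":0.5,"x":-3.6,"y":170,"z":-1,"ax":0,"ay":-0.045,"az":0}
    - {"fingers":0.5,"x":-3.6,"y":170,"z":-1,"ax":0,"ay":-0.045,"az":0}
    - {"fingers":0.5,"x":-3.6,"y":170,"z":-1,"ax":0,"ay":-0.045,"az":0}

```text
time: 2.45
tcp_pos: [0.536, 0.2547, 0.0216]
ee_rot: [-0.523, 0.523, 0.476, -0.475]
ft_force: [0.3, 0.0, 0.2]
width: 0.498
```

```bash
python3 - <<'E'
from h import *
st=ctrl.get_state();print(st["tcp_pos"])
for n in ("wrist","side"): cv2.imwrite(f"pics/{n}3.png",imaging.grab_frame(n)[:,:,::-1])
a=cv2.imread("pics/side3.png")[230:430,170:400];cv2.imwrite("pics/side3z.png",cv2.resize(a,None,fx=3,fy=3,interpolation=cv2.INTER_CUBIC))
E
```

```text
[0.53604772 0.25471971 0.02162071]
```

View pics/side3z.png

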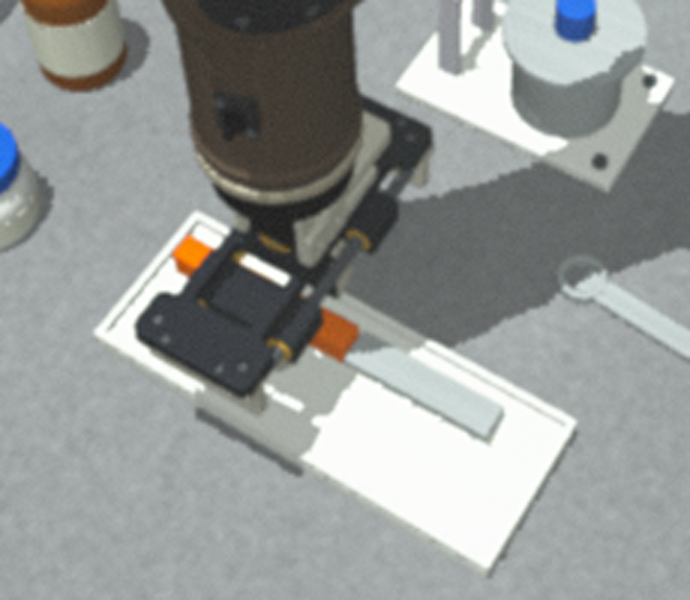

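View pics/wrist3.png

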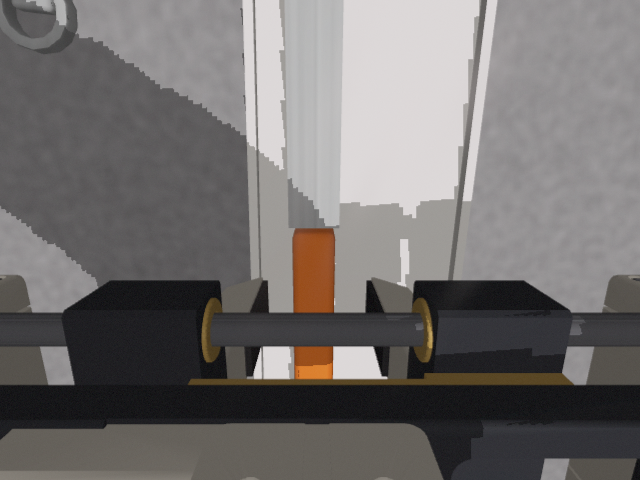

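The bar (u 293–335) lies centred between the fingers. Next I'll go 2 mm lower and close.

carry_out:
  deltas:
    - {"fingers":0.5,"x":0,"y":2,"z":0,"ax":0,"ay":0,"az":0}
    - {"fingers":0.1,"x":0,"y":2,"z":0,"ax":0,"ay":0,"az":0}
    - {"fingers":0.1,"x":0,"y":2,"z":0,"ax":0,"ay":0,"az":0}
    - {"fingers":0.1,"x":0,"y":2,"z":0,"ax":0,"ay":0,"az":0}
    - {"fingers":0.1,"x":0,"y":2,"z":0,"ax":0,"ay":0,"az":0}
    - {"fingers":0.1,"x":0,"y":2,"z":0,"ax":0,"ay":0,"az":0}
    - {"fingers":0.1,"x":0,"y":2,"z":0,"ax":0,"ay":0,"az":0}
    - {"fingers":0.1,"x":0,"y":0,"z":0,"ax":0,"ay":0,"az":0}
    - {"fingers":0.1,"x":0,"y":-10,"z":0,"ax":0,"ay":0,"az":0}
    - {"fingers":0.1,"x":0,"y":-30,"z":0,"ax":0,"ay":0,"az":0}
    - {"fingers":0.1,"x":0,"y":-60,"z":0,"ax":0,"ay":0,"az":0}
    - {"fingers":0.1,"x":0,"y":-100,"z":0,"ax":0,"ay":0,"az":0}
    - {"fingers":0.1,"x":0,"y":-140,"z":0,"ax":0,"ay":0,"az":0}
    - {"fingers":0.1,"x":0,"y":-180,"z":0,"ax":0,"ay":0,"az":0}
    - {"fingers":0.1,"x":0,"y":-200,"z":0,"ax":0,"ay":0,"az":0}
    - {"fingers":0.1,"x":0,"y":-200,"z":0,"ax":0,"ay":0,"az":0}
  grip_force: 60

```text
time: 4.15
tcp_pos: [0.5368, 0.2554, 0.2248]
ee_rot: [-0.523, 0.524, 0.478, -0.474]
ft_force: [0.3, 0.8, -3.1]
width: 0.188
```

```bash
python3 - <<'E'
from h import *
np.set_printoptions(precision=4,suppress=True)
st=ctrl.get_state();print(st["tcp_pos"],st["joint_pos"],st["width"])
for n in ("wrist","side","scene"): cv2.imwrite(f"pics/{n}4.png",imaging.grab_frame(n)[:,:,::-1])
E
```

```text
[0.5368 0.2554 0.2248] [-0.2573  0.4166 -0.3891  1.6333  0.1723  1.1192  0.7852] 0.1881055228483833
```

View pics/wrist4.png

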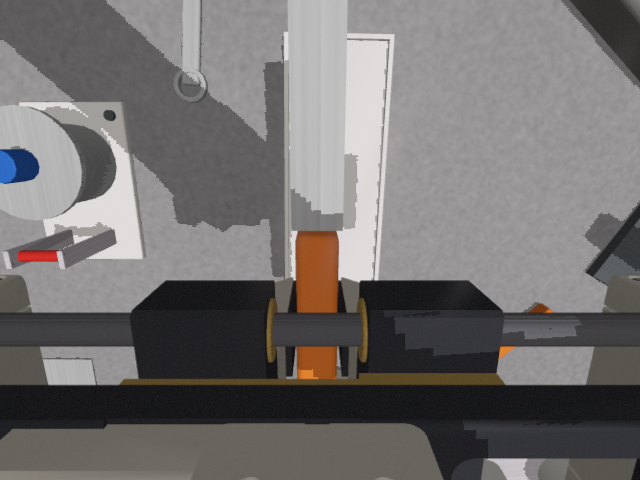

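View pics/side4.png

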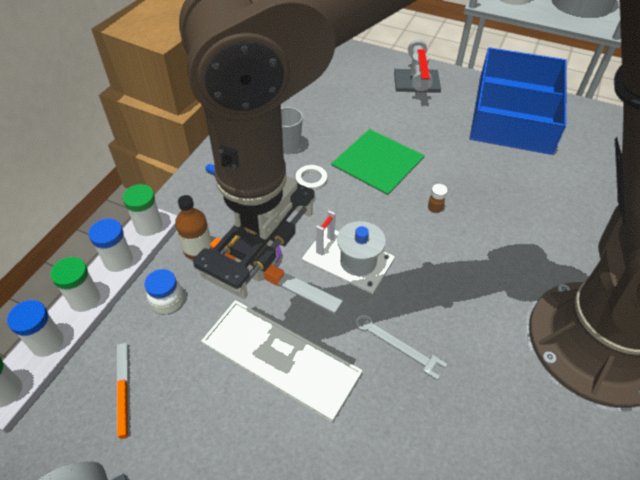

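```bash
python3 - <<'E'
from h import *
np.set_printoptions(precision=4,suppress=True)
st=ctrl.get_state()
im=cv2.imread("pics/wrist4.png")[:,:,::-1].copy()
a,u,k=[b for b in blobs(im,"red",30)][0]
print(a,u,cv2.boundingRect(k),onz("wrist",u,.08,st))
a,u2,k=[b for b in blobs(im,"blue",30)][0]; print(u2,onz("wrist",u2,.0935,st))
print("edge",onz("wrist",(125,102),.01,st),onz("wrist",(143.5,258),.01,st))
rs=[(ray("scene",(286.3,221.5))),ray("side",(326.5,221.7)),ray("wrist",u,st)]
print(tri(*rs))
# plate edges in side / scene images
for n,ps in (("side",[(302,259),(376,290),(394,258)]),):
    for p in ps: print(n,onz(n,p,.01))
# residual: project expected pot points into views, for P=(.460,.0244), yaw
for yaw in (-4.5,-6.5):
  a=np.radians(yaw);f=np.array([np.cos(a),np.sin(a),0]);l=np.array([-f[1],f[0],0]);P=np.array([.4602,.0243,0])
  for s in(1,-1):
   for t in (.115,-.045): print(yaw,[proj(n,P+f*t+l*s*.05+[0,0,.01]) for n in("side","scene")])
E
```

```text
361.0 [ 36.7525 255.5794] (17, 250, 41, 12) [0.5328 0.0125 0.08  ]
[ 17.0395 165.8524] [0.4579 0.0297 0.0935]
edge [0.4071 0.0826 0.01  ] [0.5618 0.0664 0.01  ]
(array([0.5348, 0.0141, 0.0817]), [np.float64(1.9505369327984092), np.float64(2.4259021205980225), np.float64(2.3182763705093796)])
side [0.5652 0.0661 0.01  ]
side [0.4037 0.073  0.01  ]
side [ 0.3985 -0.0147  0.01  ]
-4.5 [array([296.1764, 256.3678]), array([308.4159, 265.4548])]
-4.5 [array([367.5523, 288.9927]), array([324.3402, 219.8282])]
-4.5 [array([320.3155, 223.73  ]), array([259.6005, 258.5523])]
-4.5 [array([389.2029, 253.2313]), array([281.0107, 214.419 ])]
-6.5 [array([296.4881, 254.6597]), array([306.2169, 265.7132])]
-6.5 [array([366.3724, 289.1939]), array([324.863 , 220.3589])]
-6.5 [array([321.9759, 222.8139]), array([257.9679, 257.7167])]
-6.5 [array([389.6474, 254.1072]), array([281.8959, 214.0865])]
```

```bash
python3 - <<'E'
import cv2
a=cv2.imread("pics/side4.png")[200:310,290:410];cv2.imwrite("pics/side4z.png",cv2.resize(a,None,fx=5,fy=5,interpolation=cv2.INTER_CUBIC))
a=cv2.imread("pics/scene0.png")[170:270,255:345];cv2.imwrite("pics/scene0y.png",cv2.resize(a,None,fx=5,fy=5,interpolation=cv2.INTER_CUBIC))
E
```

```text
(no output)
```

View pics/side4z.png

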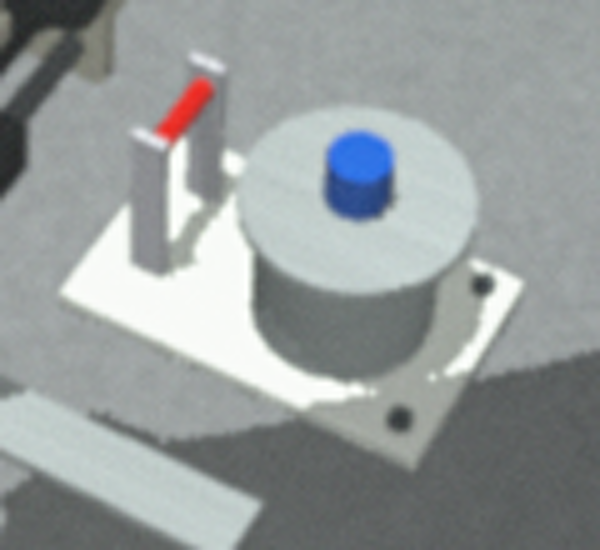

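View pics/scene0y.png

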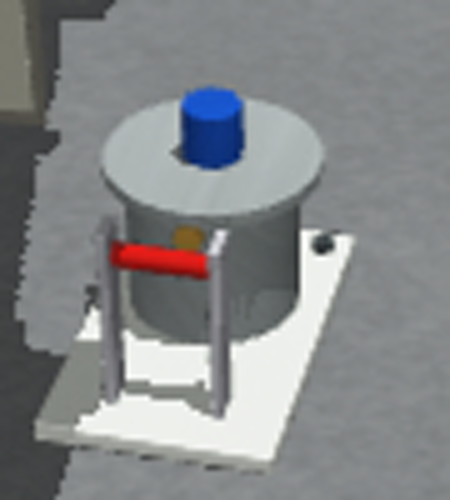

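```bash
python3 - <<'E'
from h import *
np.set_printoptions(precision=4,suppress=True)
A=[onz("side",p,.01)[:2] for p in ((302.4,258),(372.4,292.8),(394.4,256.6))]
B=[onz("scene",p,.01)[:2] for p in ((309,261.6),(325.4,217.6),(263,255))]
for Q in (A,B):
    print(Q,np.degrees(np.arctan2(*(Q[0]-Q[1])[::-1])),np.linalg.norm(Q[0]-Q[1]))
d=A[1]-A[2];print(np.degrees(np.arctan2(-d[0],d[1])));d=B[0]-B[2];print(np.degrees(np.arctan2(-d[0],d[1])))
# rod/cheeks
for n,ps in (("side",[(290+160/5,200+138/5),(290+208/5,200+88/5)]),("scene",[(255+113/5,170+253/5),(255+208/5,170+265/5)])):
    q=[onz(n,p,.08)[:2] for p in ps];d=q[0]-q[1]; print(n,q,(q[0]+q[1])/2,np.degrees(np.arctan2(d[0],-d[1])),np.linalg.norm(d))
for n,ps in (("side",[(290+152/5,200+137/5),(290+208/5,200+63/5)]),("scene",[(255+110/5,170+220/5),(255+220/5,170+236/5)])):
    q=[onz(n,p,.093)[:2] for p in ps];d=q[0]-q[1]; print("cheektop",n,q,(q[0]+q[1])/2,np.linalg.norm(d))
# flange circle
for n,ps in (("side",(290+358/5,200+198/5)),("scene",(255+213/5,170+152/5))):
    print("flange",onz(n,ps,.081))
E
```

```text
[array([0.5656, 0.0635]), array([0.4076, 0.0819]), array([ 0.399 , -0.0184])] -6.637044198416997 0.1590179797027919
[array([0.567 , 0.0646]), array([0.4103, 0.079 ]), array([ 0.559 , -0.0303])] -5.262578123368191 0.15736883413687838
-4.945459150927973
-4.791473368009559
side [array([0.5392, 0.0281]), array([ 0.5328, -0.0034])] [0.536  0.0124] 168.54488481932995 0.03217775402108749
scene [array([ 0.534 , -0.0021]), array([0.5369, 0.0362])] [0.5355 0.0171] -4.421531730088675 0.038405705543608754
cheektop side [array([0.5377, 0.0391]), array([ 0.5337, -0.0047])] [0.5357 0.0172] 0.043955760729485364
cheektop scene [array([ 0.5302, -0.0034]), array([0.5352, 0.0409])] [0.5327 0.0187] 0.044613651826970746
flange [0.4582 0.0242 0.081 ]
flange [0.4577 0.0251 0.081 ]
```

```bash
cat >> h.py <<'E'
P=np.array([.4595,.0245,0.]);YAW=-5.3
OFF=np.array([0,-4.3,0.9])
def pry(th,L,c,lat=0.,potfix=(0,0,0)):
    t=np.radians(th);a=np.radians(YAW);f=np.array([np.cos(a),np.sin(a),0]);k=np.array([0,0,1.]);l=np.array([-f[1],f[0],0])
    u=f*np.cos(t)+k*np.sin(t);n=-f*np.sin(t)+k*np.cos(t)
    g=f*.076+k*.080+n*(.0075+c*1e-3)+u*(.130-L*1e-3)+l*lat*1e-3
    R=down(YAW,th)
    return R, P+np.array(potfix)+g-R.apply(OFF*1e-3)
E
python3 - <<'E'
from h import *
np.set_printoptions(precision=4,suppress=True)
print("bottle", onz("side",(200,258),0), onz("scene",(331,355),0), "top",onz("side",(185,200),.15),onz("scene",(333,283),.15))
print("jar",onz("side",(160,283),.06))
for a in ((40,-60,2.5),(40,-10,2.5),(40,36,1),(0,36,0)): R,p=pry(*a);print(a,p,delta(R,p))
E
```

```text
bottle [0.7579 0.1451 0.    ] [0.7829 0.1319 0.    ] top [0.7726 0.1291 0.15  ] [0.7746 0.1306 0.15  ]
jar [0.7595 0.2595 0.06  ]
x -234.8 y 12.7 z -165.3  ax -0.6994 ay -0.0018 az -0.0019
(40, -60, 2.5) [0.6771 0.0043 0.2071] (array([-234.8395,   12.7069, -165.3028]), array([-0.6994, -0.0018, -0.0019]))
x -234.9 y 44.9 z -127.0  ax -0.6994 ay -0.0018 az -0.0019
(40, -10, 2.5) [0.639  0.0078 0.1749] (array([-234.8924,   44.8962, -127.0425]), array([-0.6994, -0.0018, -0.0019]))
x -234.9 y 75.7 z -92.8  ax -0.6994 ay -0.0018 az -0.0019
(40, 36, 1) [0.6049 0.011  0.1442] (array([-234.9375,   75.6582,  -92.8088]), array([-0.6994, -0.0018, -0.0019]))
x -234.8 y 136.6 z -117.8  ax -0.0013 ay -0.0023 az -0.0011
(0, 36, 0) [0.6297 0.0087 0.0832] (array([-234.8133,  136.6435, -117.7902]), array([-0.0013, -0.0023, -0.0011]))
```

carry_out:
  deltas:
    - {"fingers":0.1,"x":-10,"y":1,"z":-7,"ax":-0.03,"ay":0,"az":0}
    - {"fingers":0.1,"x":-30,"y":2,"z":-21,"ax":-0.09,"ay":0,"az":0}
    - {"fingers":0.1,"x":-55,"y":3,"z":-39,"ax":-0.16,"ay":0,"az":0}
    - {"fingers":0.1,"x":-80,"y":4,"z":-57,"ax":-0.23,"ay":0,"az":0}
    - {"fingers":0.1,"x":-105,"y":6,"z":-75,"ax":-0.3,"ay":0,"az":0}
    - {"fingers":0.1,"x":-130,"y":7,"z":-92,"ax":-0.37,"ay":0,"az":0}
    - {"fingers":0.1,"x":-155,"y":8,"z":-110,"ax":-0.44,"ay":0,"az":0}
    - {"fingers":0.1,"x":-180,"y":9,"z":-127,"ax":-0.52,"ay":0,"az":0}
    - {"fingers":0.1,"x":-205,"y":11,"z":-145,"ax":-0.6,"ay":0,"az":0}
    - {"fingers":0.1,"x":-223,"y":12,"z":-157,"ax":-0.66,"ay":0,"az":0}
    - {"fingers":0.1,"x":-235,"y":12.7,"z":-165.3,"ax":-0.699,"ay":-0.002,"az":-0.002}
    - {"fingers":0.1,"x":-235,"y":12.7,"z":-165.3,"ax":-0.699,"ay":-0.002,"az":-0.002}
    - {"fingers":0.1,"x":-235,"y":12.7,"z":-165.3,"ax":-0.699,"ay":-0.002,"az":-0.002}
    - {"fingers":0.1,"x":-235,"y":12.7,"z":-165.3,"ax":-0.699,"ay":-0.002,"az":-0.002}

```text
time: 5.7
tcp_pos: [0.6771, 0.0053, 0.2067]
ee_rot: [-0.313, 0.669, 0.611, -0.285]
ft_force: [0.2, -0.2, -1.8]
width: 0.19
```

```bash
python3 - <<'E'
from h import *
np.set_printoptions(precision=4,suppress=True)
st=ctrl.get_state();print(st["tcp_pos"],st["joint_pos"],st["width"])
for n in ("wrist","side","scene"): cv2.imwrite(f"pics/{n}5.png",imaging.grab_frame(n)[:,:,::-1])
R,p=toolpose(st)
# predicted tip corners in images
for s in (11,-11):
    X=p+R.apply(np.array([s,OFF[1]-2.5,130+OFF[2]])*1e-3); print(X,[proj(n,X) for n in("side","scene")],proj("wrist",X,st))
a=cv2.imread("pics/side5.png")[170:310,260:440];cv2.imwrite("pics/side5z.png",cv2.resize(a,None,fx=4,fy=4,interpolation=cv2.INTER_CUBIC))
a=cv2.imread("pics/scene5.png")[150:280,220:370];cv2.imwrite("pics/scene5z.png",cv2.resize(a,None,fx=4,fy=4,interpolation=cv2.INTER_CUBIC))
R,p=pry(40,-10,2.5);delta(R,p)
R,p=pry(40,36,1.5);delta(R,p)
E
```

```text
[0.6771 0.0053 0.2067] [-0.3215  0.2735  0.1702  2.1445  1.186   0.1322  0.1656] 0.19045792233980513
[0.5738 0.0259 0.128 ] [array([306.1513, 204.4701]), array([287.1585, 212.7129])] [345.6673 -29.4345]
[0.5718 0.004  0.1279] [array([312.0449, 197.1871]), array([275.6128, 211.2007])] [284.5072 -29.4738]
x -0.8 y 0.2 z 50.8  ax 0.0002 ay -0.0005 az 0.0014
x -0.9 y 1.2 z 96.8  ax 0.0002 ay -0.0005 az 0.0014
```

View pics/side5z.png

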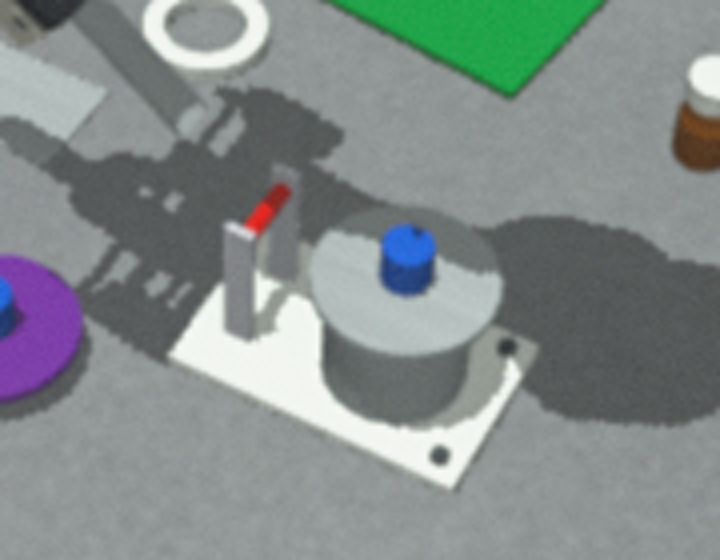

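View pics/scene5z.png

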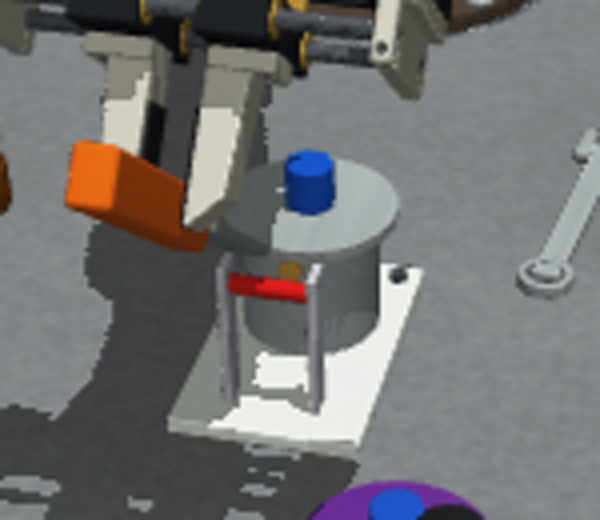

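View pics/wrist5.png

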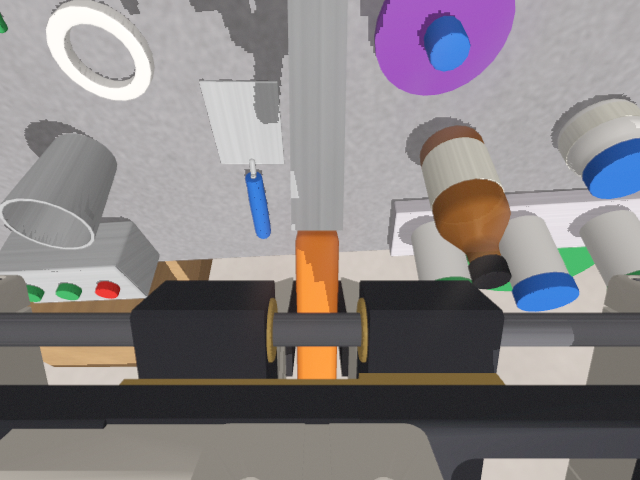

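```bash
python3 - <<'E'
from h import *
R,p=pry(37,-25,2.2);delta(R,p)
R,p=pry(37,-5,2.2);delta(R,p)
E
```

```text
x -0.9 y 8.6 z 35.7  ax 0.0526 ay -0.0005 az 0.0015
x -0.9 y 7.6 z 55.7  ax 0.0526 ay -0.0005 az 0.0015
```

carry_out:
  deltas:
    - {"fingers":0.1,"x":-0.5,"y":4,"z":10,"ax":0.03,"ay":0,"az":0}
    - {"fingers":0.1,"x":-0.9,"y":8.6,"z":25,"ax":0.053,"ay":0,"az":0.001}
    - {"fingers":0.1,"x":-0.9,"y":8.6,"z":36,"ax":0.053,"ay":0,"az":0.001}
    - {"fingers":0.1,"x":-0.9,"y":8.6,"z":36,"ax":0.053,"ay":0,"az":0.001}
    - {"fingers":0.1,"x":-0.9,"y":8.6,"z":36,"ax":0.053,"ay":0,"az":0.001}

```text
time: 6.35
tcp_pos: [0.6557, 0.006, 0.178]
ee_rot: [-0.33, 0.661, 0.603, -0.301]
ft_force: [-0.2, -0.7, -1.5]
width: 0.19
```

```bash
python3 - <<'E'
from h import *
np.set_printoptions(precision=4,suppress=True)
st=ctrl.get_state();print(st["tcp_pos"],st["joint_pos"],st["ft_force"])
cv2.imwrite("pics/side6.png",imaging.grab_frame("side")[:,:,::-1])
R,p=toolpose(st)
for s in (11,-11):
    X=p+R.apply(np.array([s,OFF[1]-2.5,130+OFF[2]])*1e-3); print(X,(proj("side",X)-[260,170])*5)
a=cv2.imread("pics/side6.png")[170:290,260:420];cv2.imwrite("pics/side6z.png",cv2.resize(a,None,fx=5,fy=5,interpolation=cv2.INTER_CUBIC))
R,p=pry(37,-5,2.2);delta(R,p)
R,p=pry(37,36,2);delta(R,p)
E
```

```text
[0.6557 0.006  0.178 ] [-0.2908  0.2922  0.1307  2.1742  1.18    0.1339  0.164 ] [-0.2259 -0.6978 -1.5262]
[0.5485 0.027  0.1047] [289.9205 236.2114]
[0.5464 0.0051 0.1047] [318.465  199.3997]
x 0.2 y 0.2 z 20.4  ax 0.0005 ay -0.0002 az 0.0002
x 0.2 y 0.3 z 61.4  ax 0.0005 ay -0.0002 az 0.0002
```

View pics/side6z.png

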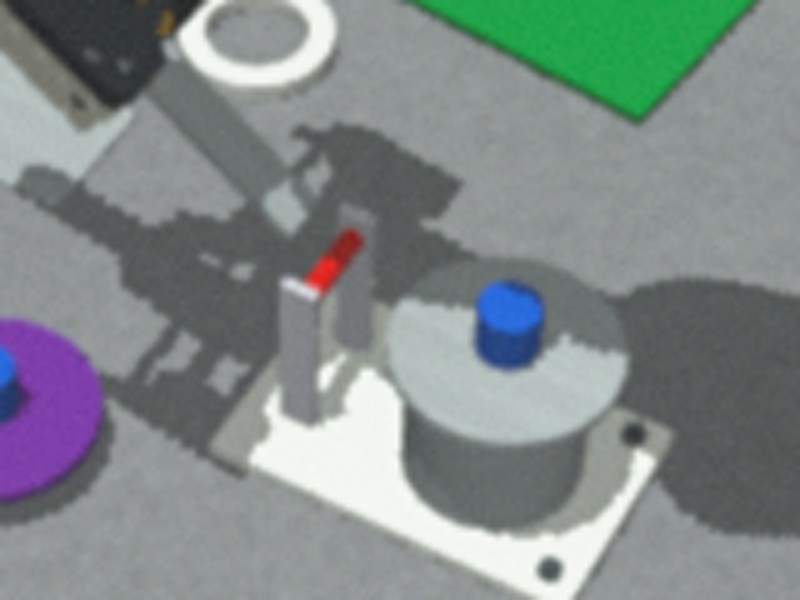

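carry_out:
  deltas:
    - {"fingers":0.1,"x":0.2,"y":0.2,"z":8,"ax":0,"ay":0,"az":0}
    - {"fingers":0.1,"x":0.2,"y":0.2,"z":18,"ax":0,"ay":0,"az":0}
    - {"fingers":0.1,"x":0.2,"y":0.2,"z":28,"ax":0,"ay":0,"az":0}
    - {"fingers":0.1,"x":0.2,"y":0.2,"z":33,"ax":0,"ay":0,"az":0}
    - {"fingers":0.1,"x":0.2,"y":0.2,"z":33,"ax":0,"ay":0,"az":0}

```text
time: 6.9
tcp_pos: [0.6295, 0.0087, 0.1582]
ee_rot: [-0.33, 0.661, 0.603, -0.3]
ft_force: [-0.2, 0.6, -1.3]
width: 0.194
```

```bash
python3 - <<'E'
from h import *
np.set_printoptions(precision=4,suppress=True)
st=ctrl.get_state();print(st["tcp_pos"],st["joint_pos"],st["ft_force"])
cv2.imwrite("pics/side7.png",imaging.grab_frame("side")[:,:,::-1])
a=cv2.imread("pics/side7.png")[180:280,280:400];cv2.imwrite("pics/side7z.png",cv2.resize(a,None,fx=6,fy=6,interpolation=cv2.INTER_CUBIC))
R,p=toolpose(st)
for s in (11,-11):
    X=p+R.apply(np.array([s,OFF[1]-2.5,130+OFF[2]])*1e-3); print(X,(proj("side",X)-[280,180])*6)
R,p=pry(37,36,2);delta(R,p)
R,p=pry(37,36,0);delta(R,p)
E
```

```text
[0.6295 0.0087 0.1582] [-0.2761  0.2929  0.0907  2.2485  1.7256  0.1482 -0.3993] [-0.2046  0.5505 -1.2513]
[0.5224 0.0297 0.0849] [297.7972 296.1551]
[0.5204 0.0078 0.0849] [331.0361 251.448 ]
x 0.1 y 0.2 z 28.5  ax 0.0007 ay -0.0007 az 0.0003
x 0.1 y 2.2 z 28.5  ax 0.0007 ay -0.0007 az 0.0003
```

View pics/side7z.png

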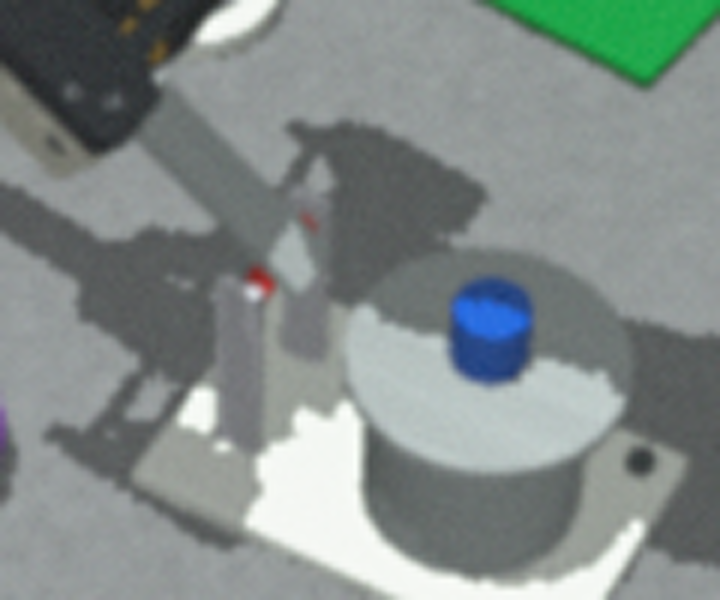

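carry_out:
  deltas:
    - {"fingers":0.1,"x":0,"y":0.2,"z":5,"ax":0,"ay":0,"az":0}
    - {"fingers":0.1,"x":0,"y":0.2,"z":10,"ax":0,"ay":0,"az":0}
    - {"fingers":0.1,"x":0,"y":0.2,"z":15,"ax":0,"ay":0,"az":0}
    - {"fingers":0.1,"x":0,"y":0.2,"z":18,"ax":0,"ay":0,"az":0}
    - {"fingers":0.1,"x":0,"y":0.2,"z":18,"ax":0,"ay":0,"az":0}

```text
time: 7.45
tcp_pos: [0.6156, 0.0097, 0.1474]
ee_rot: [-0.33, 0.662, 0.603, -0.3]
ft_force: [-0.2, -0.0, -2.4]
width: 0.191
```

```bash
cat > look.py <<'E'
import sys
from h import *
np.set_printoptions(precision=4,suppress=True)
k=sys.argv[1]
st=ctrl.get_state();print(st["time"],st["tcp_pos"],st["joint_pos"],st["ft_force"],st["torque"])
cv2.imwrite(f"pics/side{k}.png",imaging.grab_frame("side")[:,:,::-1])
a=cv2.imread(f"pics/side{k}.png")[180:280,280:400];cv2.imwrite(f"pics/side{k}z.png",cv2.resize(a,None,fx=6,fy=6,interpolation=cv2.INTER_CUBIC))
R,p=toolpose(st)
for s in (11,-11):
    X=p+R.apply(np.array([s,OFF[1]-2.5,130+OFF[2]])*1e-3); print(X,(proj("side",X)-[280,180])*6)
b=blobs(cv2.imread(f"pics/side{k}.png")[:,:,::-1].copy(),"blue",60)
print("knob px",[x[1] for x in b if abs(x[1][0]-361)<30 and abs(x[1][1]-234)<30])
a=np.radians(YAW);F=np.array([[np.cos(a),np.sin(a)],[-np.sin(a),np.cos(a)]])
X=p+R.apply(np.array([0,OFF[1],130+OFF[2]])*1e-3)-P
print("tip axis pot frame",F@X[:2]*1e3,X[2]*1e3)
E
python3 look.py 8;python3 - <<'E'
from h import *
R,p=pry(37,36,2);delta(R,p)
E
```

```text
7.45 [0.6156 0.0097 0.1474] [-0.1913  0.2984 -0.0241  2.2817  1.8864  0.1985 -0.566 ] [-0.2038 -0.036  -2.3612] [0.1563 0.9252 0.0004]
[0.5085 0.0308 0.074 ] [335.0804 334.229 ]
[0.5065 0.0089 0.074 ] [367.8209 289.2755]
knob px [array([361.3161, 234.5138])]
tip axis pot frame [49.7349 -0.188 ] 71.98203106925376
x 0.3 y -0.1 z 10.5  ax 0.0006 ay -0.0010 az -0.0001
```

View pics/side8z.png

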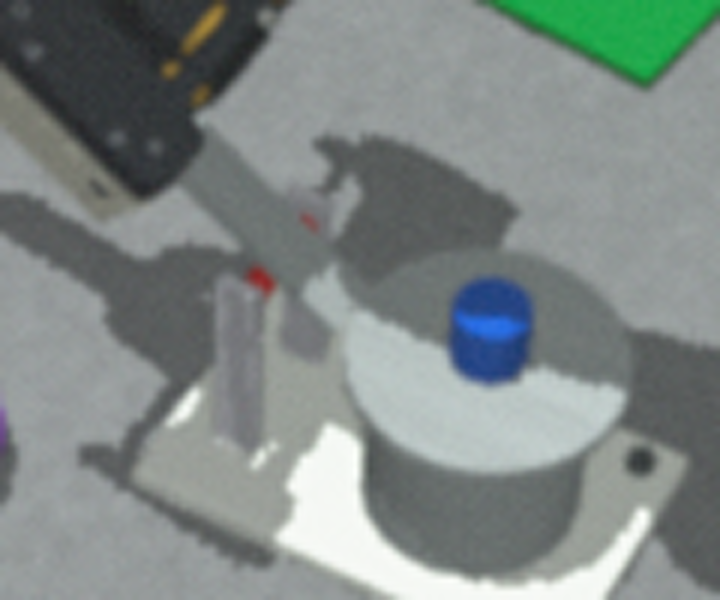

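carry_out:
  deltas:
    - {"fingers":0.1,"x":0.2,"y":0,"z":3,"ax":0,"ay":0,"az":0}
    - {"fingers":0.1,"x":0.2,"y":0,"z":6,"ax":0,"ay":0,"az":0}
    - {"fingers":0.1,"x":0.2,"y":0,"z":9,"ax":0,"ay":0,"az":0}
    - {"fingers":0.1,"x":0.2,"y":0,"z":10,"ax":0,"ay":0,"az":0}
    - {"fingers":0.1,"x":0.2,"y":0,"z":10,"ax":0,"ay":0,"az":0}

```text
time: 8.0
tcp_pos: [0.6073, 0.0107, 0.1411]
ee_rot: [-0.33, 0.661, 0.603, -0.3]
ft_force: [0.9, -0.0, -1.4]
width: 0.191
```

```bash
python3 look.py 9;python3 - <<'E'
from h import *
R,p=pry(37,36,0);delta(R,p)
E
```

```text
8.0 [0.6073 0.0107 0.1411] [-0.1542  0.3028 -0.0771  2.3017  1.9535  0.2259 -0.6376] [ 0.9343 -0.0029 -1.3555] [0.1521 0.8888 0.0044]
[0.5002 0.0318 0.0677] [356.982  357.1041]
[0.4982 0.0099 0.0677] [389.3966 311.9581]
knob px [array([361.3966, 234.4276])]
tip axis pot frame [41.3532 -0.003 ] 65.72850199714892
x 0.1 y 1.9 z -0.0  ax 0.0001 ay -0.0006 az -0.0001
```

View pics/side9z.png

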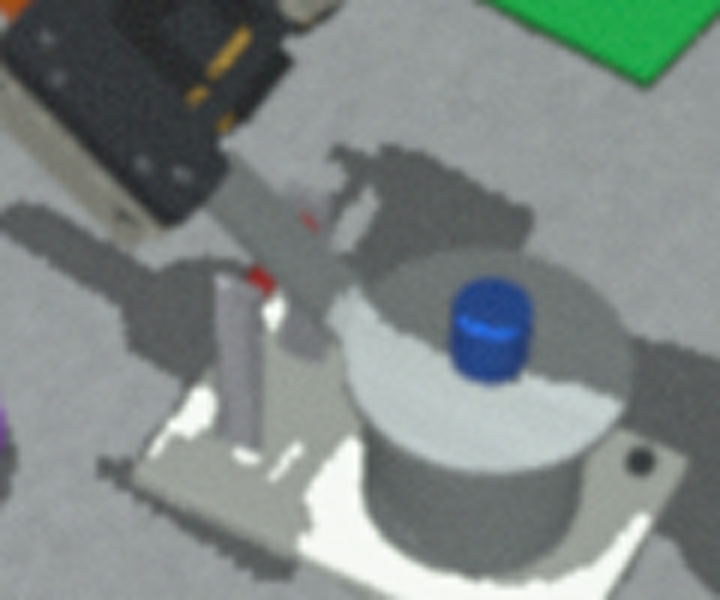

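```bash
python3 - <<'E'
from h import *
R0,p0=toolpose()
for th in (37,34,31,28,25,22,19,16,13,10,7,4):
    R,p=pry(th,36,-.3);print(th,p.round(4),end=' ');delta(R,p,R0,p0)
E
```

```text
37 [0.6089 0.0106 0.1394] x 0.1 y 2.2 z -0.0  ax 0.0001 ay -0.0006 az -0.0001
34 [0.6119 0.0104 0.1355] x 0.1 y 7.2 z -0.0  ax 0.0525 ay -0.0007 az -0.0001
31 [0.6147 0.0101 0.1314] x 0.1 y 12.1 z 0.2  ax 0.1049 ay -0.0007 az -0.0000
28 [0.6173 0.0099 0.1271] x 0.1 y 17.1 z 0.7  ax 0.1572 ay -0.0007 az -0.0000
25 [0.6196 0.0096 0.1227] x 0.1 y 22.0 z 1.5  ax 0.2096 ay -0.0007 az -0.0000
22 [0.6217 0.0095 0.1182] x 0.1 y 26.9 z 2.5  ax 0.2619 ay -0.0007 az 0.0000
19 [0.6236 0.0093 0.1136] x 0.1 y 31.7 z 3.7  ax 0.3143 ay -0.0007 az 0.0000
16 [0.6252 0.0091 0.1089] x 0.1 y 36.4 z 5.2  ax 0.3667 ay -0.0007 az 0.0000
13 [0.6266 0.009  0.1042] x 0.1 y 41.1 z 7.0  ax 0.4190 ay -0.0007 az 0.0001
10 [0.6277 0.0089 0.0993] x 0.1 y 45.6 z 9.0  ax 0.4714 ay -0.0007 az 0.0001
7 [0.6286 0.0088 0.0944] x 0.1 y 50.0 z 11.2  ax 0.5237 ay -0.0007 az 0.0001
4 [0.6292 0.0088 0.0895] x 0.1 y 54.4 z 13.7  ax 0.5761 ay -0.0007 az 0.0001
```

First I'll swing to about 28° and check the forces.

carry_out:
  deltas:
    - {"fingers":0.1,"x":0.1,"y":2.2,"z":0,"ax":0,"ay":0,"az":0}
    - {"fingers":0.1,"x":0.1,"y":4.7,"z":0,"ax":0.026,"ay":0,"az":0}
    - {"fingers":0.1,"x":0.1,"y":7.2,"z":0,"ax":0.052,"ay":0,"az":0}
    - {"fingers":0.1,"x":0.1,"y":9.7,"z":0.1,"ax":0.078,"ay":0,"az":0}
    - {"fingers":0.1,"x":0.1,"y":12.1,"z":0.2,"ax":0.105,"ay":0,"az":0}
    - {"fingers":0.1,"x":0.1,"y":14.6,"z":0.5,"ax":0.131,"ay":0,"az":0}
    - {"fingers":0.1,"x":0.1,"y":17.1,"z":0.7,"ax":0.157,"ay":0,"az":0}
    - {"fingers":0.1,"x":0.1,"y":17.1,"z":0.7,"ax":0.157,"ay":0,"az":0}

```text
time: 8.85
tcp_pos: [0.6182, 0.0092, 0.1273]
ee_rot: [-0.382, 0.634, 0.577, -0.346]
ft_force: [1.3, 0.2, -2.5]
width: 0.194
```

```bash
python3 look.py 10
```

```text
8.85 [0.6182 0.0092 0.1273] [-0.0197  0.3524 -0.1946  2.1471  0.8593  0.2606  0.494 ] [ 1.3254  0.2235 -2.5414] [ 0.1879  0.462  -0.0574]
[0.501  0.0315 0.0718] [355.3391 347.6336]
[0.499  0.0096 0.0718] [387.9918 302.5933]
knob px [array([361.3904, 234.3691])]
tip axis pot frame [41.8677 -0.1907] 69.59071398908966
```

View pics/side10z.png

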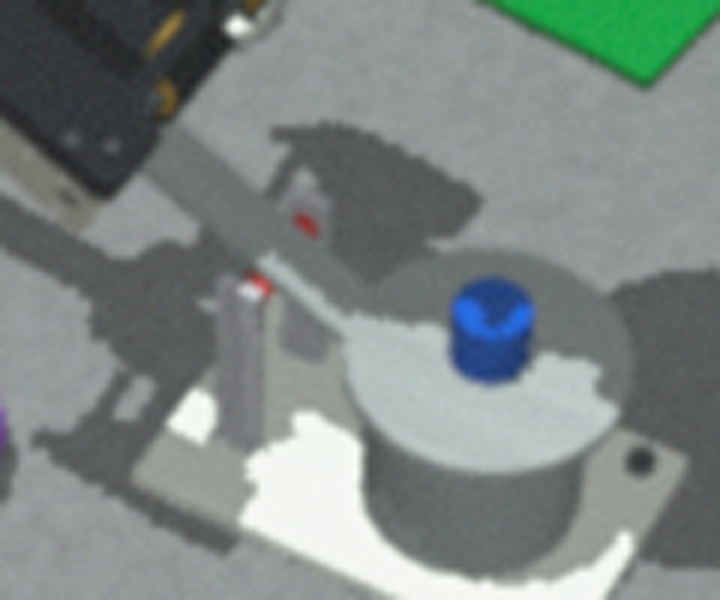

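```bash
python3 - <<'E'
from h import *
R0,p0=toolpose()
for th in (28,25,22,19,16,13,10,7,4,1):
    R,p=pry(th,36,-.5);print(th,end=' ');delta(R,p,R0,p0)
E
```

```text
28 x 0.8 y -0.1 z 0.7  ax 0.0012 ay -0.0032 az -0.0003
25 x 0.8 y 4.9 z 0.7  ax 0.0536 ay -0.0033 az -0.0002
22 x 0.8 y 9.8 z 1.0  ax 0.1059 ay -0.0033 az -0.0001
19 x 0.8 y 14.8 z 1.5  ax 0.1583 ay -0.0033 az -0.0001
16 x 0.8 y 19.7 z 2.3  ax 0.2106 ay -0.0033 az 0.0000
13 x 0.8 y 24.6 z 3.3  ax 0.2630 ay -0.0033 az 0.0001
10 x 0.8 y 29.4 z 4.6  ax 0.3154 ay -0.0033 az 0.0002
7 x 0.8 y 34.1 z 6.1  ax 0.3677 ay -0.0033 az 0.0003
4 x 0.8 y 38.7 z 7.9  ax 0.4201 ay -0.0033 az 0.0004
1 x 0.8 y 43.3 z 9.9  ax 0.4724 ay -0.0033 az 0.0005
```

carry_out:
  deltas:
    - {"fingers":0.1,"x":0.5,"y":1.5,"z":0.5,"ax":0.018,"ay":-0.001,"az":0}
    - {"fingers":0.1,"x":0.6,"y":3.2,"z":0.6,"ax":0.036,"ay":-0.002,"az":0}
    - {"fingers":0.1,"x":0.7,"y":4.9,"z":0.7,"ax":0.054,"ay":-0.003,"az":0}
    - {"fingers":0.1,"x":0.7,"y":6.5,"z":0.8,"ax":0.071,"ay":-0.003,"az":0}
    - {"fingers":0.1,"x":0.7,"y":8.2,"z":0.9,"ax":0.089,"ay":-0.003,"az":0}
    - {"fingers":0.1,"x":0.7,"y":9.8,"z":1,"ax":0.106,"ay":-0.003,"az":0}
    - {"fingers":0.1,"x":0.7,"y":9.8,"z":1,"ax":0.106,"ay":-0.003,"az":0}

```text
time: 9.6
tcp_pos: [0.6209, 0.0098, 0.1175]
ee_rot: [-0.413, 0.612, 0.558, -0.378]
ft_force: [-0.9, -1.2, -3.0]
width: 0.188
```

```bash
python3 look.py 11; python3 - <<'E'
from h import *
R0,p0=toolpose()
for th in (22,19,16,13,10,7,4,1):
    R,p=pry(th,36,-.5);print(th,end=' ');delta(R,p,R0,p0)
E
```

```text
9.6 [0.6209 0.0098 0.1175] [ 0.132   0.4105 -0.3723  2.0427  0.655   0.417   0.7309] [-0.8976 -1.173  -2.9603] [-0.071   0.3928 -0.0328]
[0.4984 0.0319 0.075 ] [362.6985 344.993 ]
[0.4964 0.01   0.075 ] [395.1185 299.5629]
knob px [array([361.6513, 234.3344])]
tip axis pot frame [39.0271 -0.0359] 72.66178363887497
22 x -0.3 y -0.0 z -1.1  ax -0.0010 ay 0.0024 az -0.0012
19 x -0.3 y 4.9 z -1.1  ax 0.0513 ay 0.0024 az -0.0013
16 x -0.3 y 9.9 z -0.9  ax 0.1037 ay 0.0023 az -0.0013
13 x -0.3 y 14.8 z -0.4  ax 0.1561 ay 0.0023 az -0.0014
10 x -0.3 y 19.7 z 0.4  ax 0.2084 ay 0.0023 az -0.0014
7 x -0.3 y 24.6 z 1.4  ax 0.2608 ay 0.0022 az -0.0015
4 x -0.3 y 29.4 z 2.7  ax 0.3131 ay 0.0022 az -0.0016
1 x -0.3 y 34.2 z 4.2  ax 0.3655 ay 0.0022 az -0.0016
```

View pics/side11z.png

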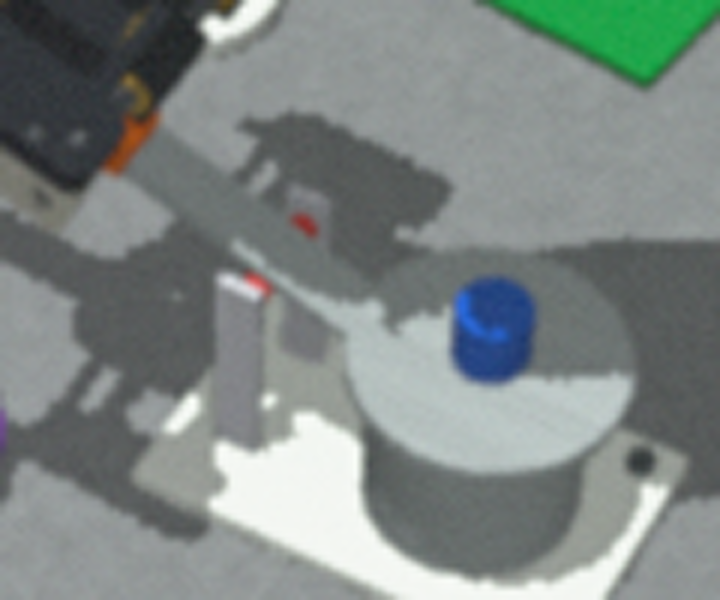

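```bash
cat > ov.py <<'E'
import sys
from h import *
k=sys.argv[1]; n=sys.argv[2] if len(sys.argv)>2 else "side"; box=dict(side=(280,180,400,280),scene=(250,150,370,250))[n]
st=ctrl.get_state();R,p=toolpose(st)
im=cv2.imread(f"pics/{n}{k}.png")[box[1]:box[3],box[0]:box[2]];im=cv2.resize(im,None,fx=6,fy=6,interpolation=cv2.INTER_CUBIC)
def L(A,B,c):
    q=[tuple(((proj(n,X)-box[:2])*6).astype(int).tolist()) for X in (A,B)];cv2.line(im,q[0],q[1],c,1)
W=lambda v:p+R.apply((np.array(v)+OFF)*1e-3)
for s in(11,-11):
    for t in (2.5,-2.5):L(W([s,t,130]),W([s,t,35]),(0,255,255))
a=np.radians(YAW);f=np.array([np.cos(a),np.sin(a),0]);l=np.array([-f[1],f[0],0]);k3=np.array([0,0,1.])
for rad,z,c in((.046,.075,(255,0,255)),(.046,.081,(255,0,255)),(.037,.010,(255,0,0))):
    pts=[P+rad*(f*np.cos(t)+l*np.sin(t))+k3*z for t in np.linspace(0,2*np.pi,41)]
    for A,B in zip(pts,pts[1:]):L(A,B,c)
L(P+f*.076+k3*.085+l*.02,P+f*.076+k3*.085-l*.02,(0,255,0))
cv2.imwrite(f"pics/{n}{k}o.png",im)
E
python3 ov.py 11
```

```text
(no output)
```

View pics/side11o.png

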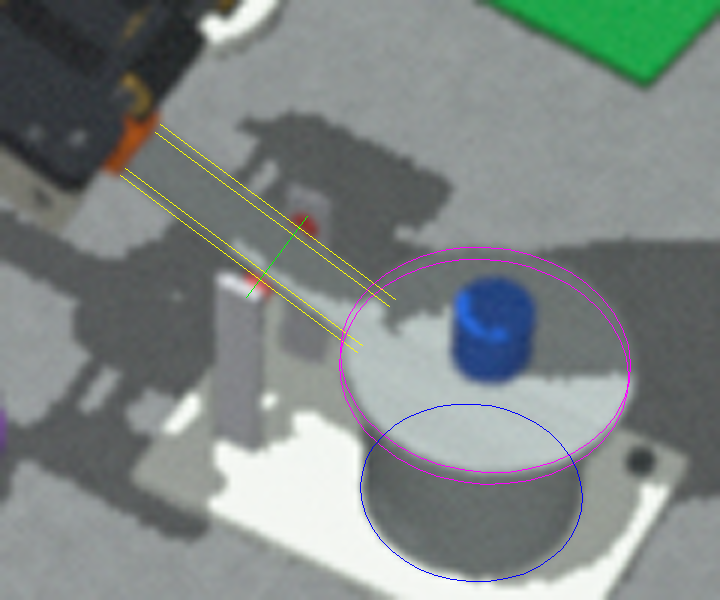

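carry_out:
  deltas:
    - {"fingers":0.1,"x":-0.3,"y":0,"z":-1.5,"ax":0,"ay":0.002,"az":0}
    - {"fingers":0.1,"x":-0.3,"y":1.6,"z":-2,"ax":0.017,"ay":0.002,"az":0}
    - {"fingers":0.1,"x":-0.3,"y":3.3,"z":-2,"ax":0.034,"ay":0.002,"az":0}
    - {"fingers":0.1,"x":-0.3,"y":4.9,"z":-2,"ax":0.051,"ay":0.002,"az":0}
    - {"fingers":0.1,"x":-0.3,"y":4.9,"z":-2,"ax":0.051,"ay":0.002,"az":0}

```text
time: 10.15
tcp_pos: [0.623, 0.0093, 0.1128]
ee_rot: [-0.43, 0.601, 0.547, -0.393]
ft_force: [-5.0, 0.9, -6.0]
width: 0.189
```

```bash
python3 look.py 12; python3 ov.py 12; python3 - <<'E'
from h import *
R0,p0=toolpose()
for th in (22,19,16,13,10,7,4,1):
    R,p=pry(th,35,-.5);print(th,end=' ');delta(R,p,R0,p0)
E
```

```text
10.15 [0.623  0.0093 0.1128] [ 0.1761  0.4427 -0.4234  1.9892  0.5879  0.4932  0.8086] [-5.0405  0.9386 -5.983 ] [ 0.1768  1.4528 -0.0022]
[0.4984 0.0319 0.0771] [362.9707 340.7724]
[0.4964 0.01   0.0771] [395.5405 295.4055]
knob px [array([362.0979, 234.1793])]
tip axis pot frame [38.8821 -0.059 ] 74.71076909438422
22 x -0.0 y -5.4 z -1.6  ax -0.0554 ay 0.0004 az -0.0013
19 x -0.0 y -0.4 z -1.9  ax -0.0031 ay 0.0004 az -0.0013
16 x -0.0 y 4.7 z -1.9  ax 0.0493 ay 0.0003 az -0.0013
13 x 0.0 y 9.7 z -1.6  ax 0.1016 ay 0.0003 az -0.0013
10 x 0.0 y 14.7 z -1.1  ax 0.1540 ay 0.0003 az -0.0013
7 x 0.0 y 19.6 z -0.4  ax 0.2064 ay 0.0002 az -0.0013
4 x 0.0 y 24.6 z 0.6  ax 0.2587 ay 0.0002 az -0.0013
1 x 0.0 y 29.4 z 1.9  ax 0.3111 ay 0.0002 az -0.0013
```

View pics/side12o.png

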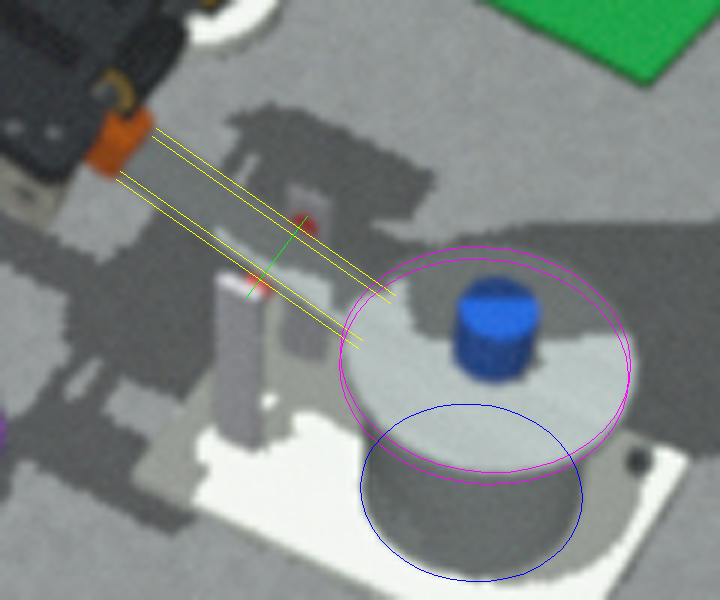

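carry_out:
  deltas:
    - {"fingers":0.1,"x":0,"y":0.7,"z":-1,"ax":0,"ay":0,"az":0}
    - {"fingers":0.1,"x":0,"y":1.4,"z":-1.9,"ax":0,"ay":0,"az":0}
    - {"fingers":0.1,"x":0,"y":1.4,"z":-1.9,"ax":0,"ay":0,"az":0}

```text
time: 10.5
tcp_pos: [0.6237, 0.0092, 0.1115]
ee_rot: [-0.43, 0.601, 0.547, -0.393]
ft_force: [-10.6, 0.2, -3.1]
width: 0.191
```

```bash
python3 look.py 13
```

```text
10.5 [0.6237 0.0092 0.1115] [ 0.1749  0.4459 -0.4224  1.9871  0.5889  0.4942  0.8086] [-10.6027   0.248   -3.0828] [0.3281 2.5974 0.0254]
[0.499  0.0317 0.076 ] [361.2664 341.9336]
[0.497  0.0098 0.076 ] [393.8058 296.5533]
knob px [array([362.247 , 234.3001])]
tip axis pot frame [39.5056 -0.1472] 73.65741102360751
```

```bash
python3 - <<'E'
from h import *
R0,p0=toolpose()
for th in (19,17,15,13,11,9,7,4,1):
    R,p=pry(th,36,-1.5);print(th,end=' ');delta(R,p,R0,p0)
E
```

```text
19 x 0.0 y -0.8 z -0.4  ax -0.0050 ay 0.0009 az -0.0019
17 x 0.0 y 2.6 z -0.5  ax 0.0299 ay 0.0009 az -0.0020
15 x 0.0 y 5.9 z -0.4  ax 0.0648 ay 0.0009 az -0.0020
13 x 0.0 y 9.2 z -0.2  ax 0.0997 ay 0.0008 az -0.0020
11 x 0.0 y 12.5 z 0.2  ax 0.1346 ay 0.0008 az -0.0020
9 x 0.0 y 15.7 z 0.6  ax 0.1695 ay 0.0008 az -0.0020
7 x 0.0 y 19.0 z 1.2  ax 0.2044 ay 0.0007 az -0.0020
4 x 0.1 y 23.9 z 2.2  ax 0.2568 ay 0.0007 az -0.0021
1 x 0.1 y 28.7 z 3.5  ax 0.3091 ay 0.0006 az -0.0021
```

carry_out:
  deltas:
    - {"fingers":0.1,"x":0,"y":1.3,"z":-0.4,"ax":0.015,"ay":0,"az":0}
    - {"fingers":0.1,"x":0,"y":2.6,"z":-0.5,"ax":0.03,"ay":0,"az":0}
    - {"fingers":0.1,"x":0,"y":4.3,"z":-0.4,"ax":0.047,"ay":0,"az":0}
    - {"fingers":0.1,"x":0,"y":5.9,"z":-0.4,"ax":0.065,"ay":0,"az":0}
    - {"fingers":0.1,"x":0,"y":5.9,"z":-0.4,"ax":0.065,"ay":0,"az":0}

```text
time: 11.05
tcp_pos: [0.6304, 0.0092, 0.1085]
ee_rot: [-0.448, 0.588, 0.536, -0.408]
ft_force: [0.5, -0.0, -1.5]
width: 0.19
```

```bash
python3 look.py 14; python3 ov.py 14;python3 - <<'E'
from h import *
R0,p0=toolpose()
for th in (15,13,11,9,7,4,1,-2):
    R,p=pry(th,36,-1.5);print(th,end=' ');delta(R,p,R0,p0)
E
```

```text
11.05 [0.6304 0.0092 0.1085] [ 0.2092  0.4851 -0.4638  1.9177  0.5292  0.582   0.8816] [ 0.4868 -0.0125 -1.5082] [ 0.1768  0.345  -0.0518]
[0.504  0.032  0.0803] [347.2865 328.9742]
[0.5019 0.0101 0.0803] [380.064 283.767]
knob px [array([363.0333, 233.6433])]
tip axis pot frame [44.2287  0.5988] 77.89855904927241
15 x -0.7 y 1.1 z 4.7  ax 0.0071 ay -0.0001 az 0.0003
13 x -0.7 y 4.5 z 4.8  ax 0.0420 ay -0.0001 az 0.0003
11 x -0.7 y 7.8 z 4.9  ax 0.0769 ay -0.0001 az 0.0003
9 x -0.7 y 11.1 z 5.2  ax 0.1118 ay -0.0001 az 0.0003
7 x -0.7 y 14.4 z 5.5  ax 0.1467 ay -0.0001 az 0.0003
4 x -0.7 y 19.3 z 6.3  ax 0.1991 ay -0.0001 az 0.0003
1 x -0.7 y 24.1 z 7.3  ax 0.2515 ay -0.0001 az 0.0003
-2 x -0.7 y 28.9 z 8.6  ax 0.3038 ay -0.0001 az 0.0003
```

View pics/side14o.png

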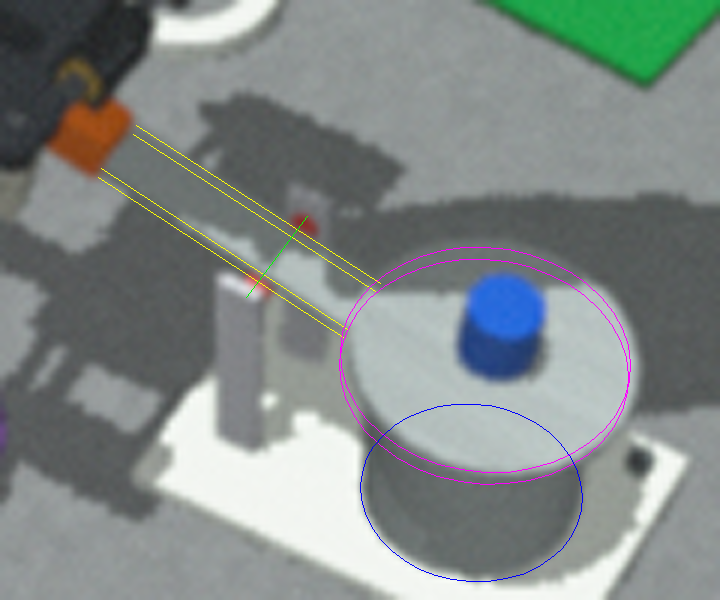

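```bash
python3 - <<'E'
from h import *
np.set_printoptions(precision=4,suppress=True)
s=imaging.grab_frame("scene");cv2.imwrite("pics/scene14.png",s[:,:,::-1])
d=imaging.grab_frame("side")
a=[b[1] for b in blobs(s,"blue",50) if abs(b[1][0]-297)<15 and abs(b[1][1]-195)<20]
c=[b[1] for b in blobs(d,"blue",50) if abs(b[1][0]-361)<15 and abs(b[1][1]-234)<20]
print(a,c)
if a and c: print(tri(ray("scene",a[0]),ray("side",c[0])))
im=s[140:270,240:360];cv2.imwrite("pics/scene14z.png",cv2.resize(im[:,:,::-1],None,fx=5,fy=4.5,interpolation=cv2.INTER_CUBIC))
E
```

```text
[] [array([363.6535, 233.614 ])]
```

View pics/scene14z.png

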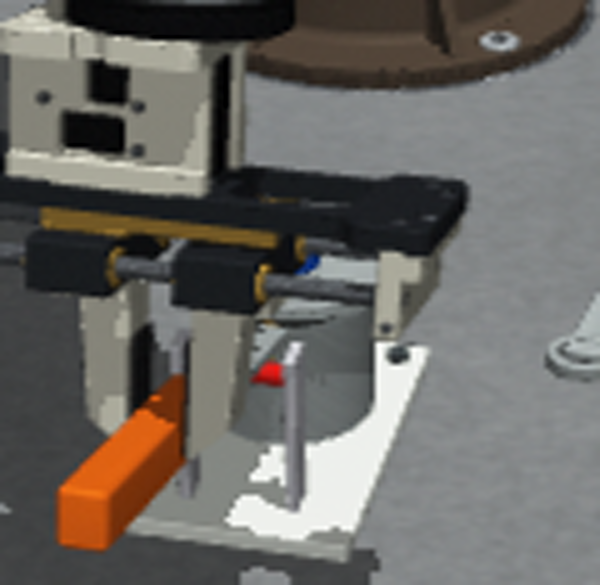

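```bash
python3 - <<'E'
from h import *
a=np.radians(YAW);f=np.array([np.cos(a),np.sin(a),0])
K=np.array([.4598,.0244,.0951]);print(proj("side",K),proj("side",K-f*.008+[0,0,.0065]),proj("side",K-f*.003+[0,0,.0035]))
print(ctrl.get_state()["time"])
E
python3 look.py 15
```

```text
[361.26401272 234.65656506] [365.30466669 234.10690724] [362.81095679 234.09027951]
11.2
11.2 [0.6299 0.0093 0.1085] [ 0.2089  0.4841 -0.4636  1.9192  0.5296  0.5812  0.881 ] [-0.5834 -0.0518 -1.861 ] [0.1747 0.3623 0.0179]
[0.5034 0.0321 0.0804] [348.8127 329.5237]
[0.5014 0.0102 0.0804] [381.5547 284.2794]
knob px [array([363.7522, 233.5389])]
tip axis pot frame [43.6879  0.5827] 77.94360153035106
```

View pics/side15z.png

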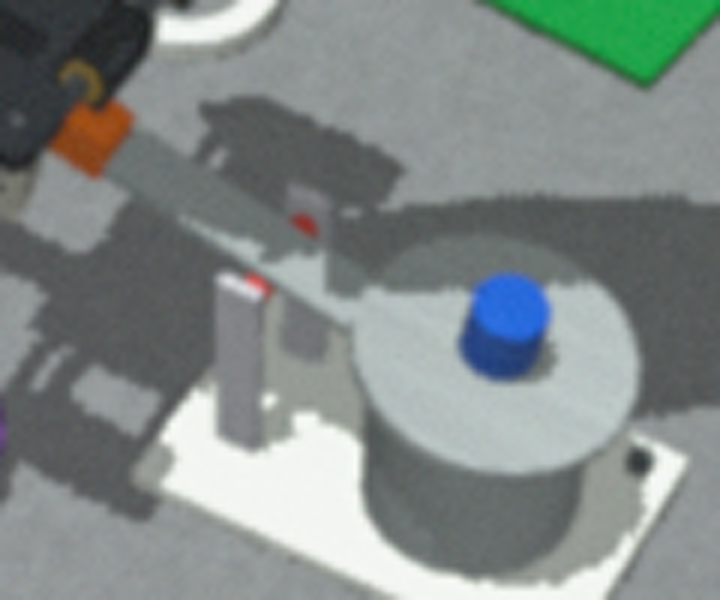

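The lid is visibly aslant with the knob about 5 mm up, so it looks popped. A small extra swing will make sure.

carry_out:
  deltas:
    - {"fingers":0.1,"x":-0.3,"y":2,"z":2,"ax":0.02,"ay":0,"az":0}
    - {"fingers":0.1,"x":-0.6,"y":4,"z":3,"ax":0.04,"ay":0,"az":0}
    - {"fingers":0.1,"x":-0.6,"y":6,"z":3,"ax":0.06,"ay":0,"az":0}
    - {"fingers":0.1,"x":-0.6,"y":7.8,"z":3,"ax":0.077,"ay":0,"az":0}
    - {"fingers":0.1,"x":-0.6,"y":7.8,"z":3,"ax":0.077,"ay":0,"az":0}

```text
time: 11.75
tcp_pos: [0.6289, 0.0086, 0.0995]
ee_rot: [-0.471, 0.57, 0.519, -0.429]
ft_force: [0.1, -0.1, 0.2]
width: 0.191
```

```bash
python3 look.py 16
```

```text
11.75 [0.6289 0.0086 0.0995] [ 0.2324  0.5309 -0.4937  1.8525  0.4767  0.6798  0.944 ] [ 0.0611 -0.1392  0.1758] [0.1046 0.2577 0.0024]
[0.5006 0.0316 0.0816] [357.4853 328.9298]
[0.4986 0.0097 0.0815] [390.206  283.6596]
knob px [array([364.6544, 233.5268])]
tip axis pot frame [40.7748 -0.1416] 79.09642037415888
```

View pics/side16z.png

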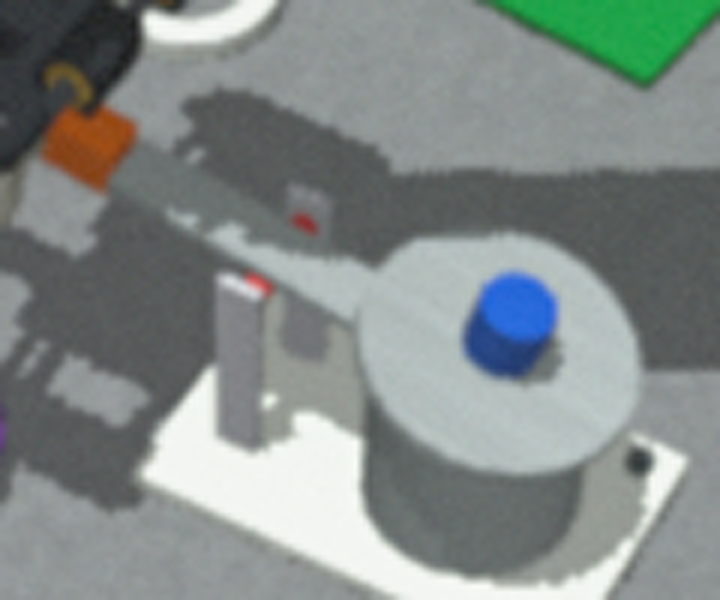

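carry_out:
  deltas:
    - {"fingers":0.1,"x":0,"y":-3.5,"z":-1,"ax":-0.04,"ay":0,"az":0}
    - {"fingers":0.1,"x":0,"y":-7.5,"z":-3,"ax":-0.08,"ay":0,"az":0}
    - {"fingers":0.1,"x":0,"y":-8.5,"z":-10,"ax":-0.08,"ay":0,"az":0}
    - {"fingers":0.1,"x":0,"y":-9.5,"z":-20,"ax":-0.08,"ay":0,"az":0}
    - {"fingers":0.1,"x":0,"y":-11,"z":-32,"ax":-0.08,"ay":0,"az":0}
    - {"fingers":0.1,"x":0,"y":-13,"z":-45,"ax":-0.08,"ay":0,"az":0}
    - {"fingers":0.1,"x":0,"y":-15,"z":-60,"ax":-0.08,"ay":0,"az":0}
    - {"fingers":0.1,"x":0,"y":-25,"z":-75,"ax":-0.08,"ay":0,"az":0}
    - {"fingers":0.1,"x":0,"y":-50,"z":-85,"ax":-0.08,"ay":0,"az":0}
    - {"fingers":0.1,"x":0,"y":-80,"z":-85,"ax":-0.02,"ay":0,"az":0}
    - {"fingers":0.1,"x":0,"y":-110,"z":-85,"ax":0.06,"ay":0,"az":0}
    - {"fingers":0.1,"x":0,"y":-110,"z":-85,"ax":0.12,"ay":0,"az":0}
    - {"fingers":0.1,"x":0,"y":-110,"z":-85,"ax":0.19,"ay":0,"az":0}
    - {"fingers":0.1,"x":0,"y":-110,"z":-85,"ax":0.19,"ay":0,"az":0}

```text
time: 13.2
tcp_pos: [0.6927, 0.0022, 0.2233]
ee_rot: [0.524, -0.522, -0.476, 0.476]
ft_force: [0.4, 0.7, -3.4]
width: 0.189
```

```bash
python3 - <<'E'
from h import *
np.set_printoptions(precision=4,suppress=True)
st=ctrl.get_state();print(st["tcp_pos"],st["joint_pos"],st["ft_force"],st["width"])
I={}
for n in ("side","scene","wrist"): I[n]=imaging.grab_frame(n);cv2.imwrite(f"pics/{n}17.png",I[n][:,:,::-1])
for n,c in (("scene",(297,192)),("side",(364,233))):
    print(n,[b[1] for b in blobs(I[n],"blue",50) if abs(b[1]-c).max()<20])
E
```

```text
[0.6927 0.0022 0.2233] [ 0.2387  0.6127 -0.5449  1.3527  0.3163  1.2638  1.1565] [ 0.4247  0.6776 -3.3617] 0.18906847837377358
scene [array([297.5907, 190.8446])]
side [array([364.7282, 233.5067])]
```

View pics/side17.png

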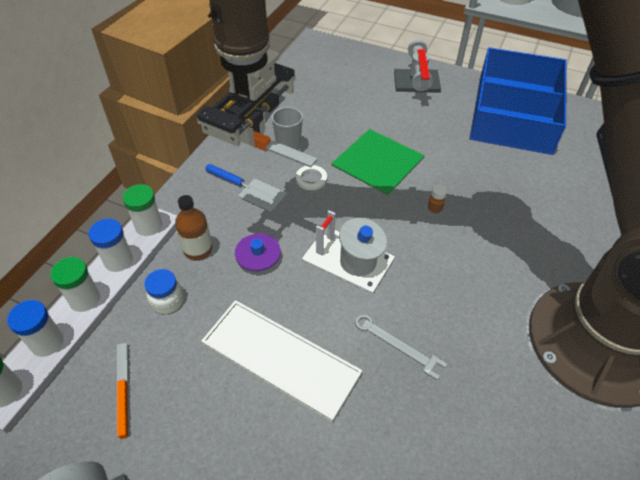

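View pics/wrist17.png

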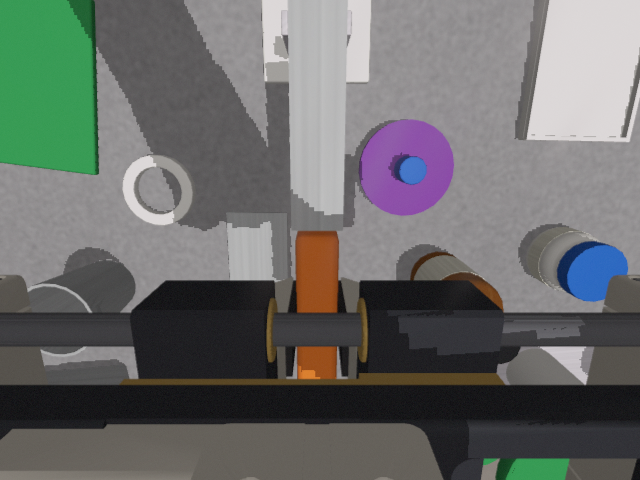

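```bash
python3 - <<'E'
from h import *
np.set_printoptions(precision=4,suppress=True)
print(tri(ray("scene",(297.59,190.84)),ray("side",(364.73,233.5))))
R=down(-6);delta(R,[.522,.266,.2]);delta(R,[.522,.266,.06])
E
```

```text
(array([0.4533, 0.0246, 0.1018]), [np.float64(0.23319067349789616), np.float64(0.23319067349789827)])
x 246.2 y 23.4 z 192.4  ax 0.0006 ay 0.0128 az 0.0005
x 246.1 y 163.4 z 192.5  ax 0.0006 ay 0.0128 az 0.0005
```

carry_out:
  deltas:
    - {"fingers":0.1,"x":10,"y":0,"z":8,"ax":0,"ay":0,"az":0}
    - {"fingers":0.1,"x":30,"y":0,"z":23,"ax":0,"ay":0,"az":0}
    - {"fingers":0.1,"x":60,"y":0,"z":47,"ax":0,"ay":0.005,"az":0}
    - {"fingers":0.1,"x":90,"y":0,"z":70,"ax":0,"ay":0.01,"az":0}
    - {"fingers":0.1,"x":120,"y":0,"z":94,"ax":0,"ay":0.013,"az":0}
    - {"fingers":0.1,"x":150,"y":0,"z":117,"ax":0,"ay":0.013,"az":0}
    - {"fingers":0.1,"x":180,"y":0,"z":140,"ax":0,"ay":0.013,"az":0}
    - {"fingers":0.1,"x":210,"y":5,"z":164,"ax":0,"ay":0.013,"az":0}
    - {"fingers":0.1,"x":236,"y":20,"z":184,"ax":0,"ay":0.013,"az":0}
    - {"fingers":0.1,"x":246,"y":50,"z":192.4,"ax":0,"ay":0.013,"az":0}
    - {"fingers":0.1,"x":246,"y":90,"z":192.4,"ax":0,"ay":0.013,"az":0}
    - {"fingers":0.1,"x":246,"y":125,"z":192.4,"ax":0,"ay":0.013,"az":0}
    - {"fingers":0.1,"x":246,"y":150,"z":192.4,"ax":0,"ay":0.013,"az":0}
    - {"fingers":0.1,"x":246,"y":163,"z":192.4,"ax":0,"ay":0.013,"az":0}
    - {"fingers":0.1,"x":246,"y":163,"z":192.4,"ax":0,"ay":0.013,"az":0}
    - {"fingers":0.1,"x":246,"y":163,"z":192.4,"ax":0,"ay":0.013,"az":0}

```text
time: 14.95
tcp_pos: [0.522, 0.2664, 0.0621]
ee_rot: [-0.525, 0.526, 0.474, -0.473]
ft_force: [0.3, -0.3, -1.5]
width: 0.188
```

```bash
python3 - <<'E'
from h import *
np.set_printoptions(precision=4,suppress=True)
st=ctrl.get_state();print(st["tcp_pos"],st["ft_force"],st["width"])
I={}
for n in ("side","wrist"): I[n]=imaging.grab_frame(n);cv2.imwrite(f"pics/{n}18.png",I[n][:,:,::-1])
a=I["side"][230:430,170:400,::-1];cv2.imwrite("pics/side18z.png",cv2.resize(a,None,fx=3,fy=3,interpolation=cv2.INTER_CUBIC))
delta(down(-6),[.522,.266,.022])
E
```

```text
[0.522  0.2664 0.0621] [ 0.3283 -0.2764 -1.4527] 0.1884380678699418
x -0.5 y 40.5 z 0.7  ax 0.0023 ay -0.0004 az 0.0015
```

View pics/side18z.png

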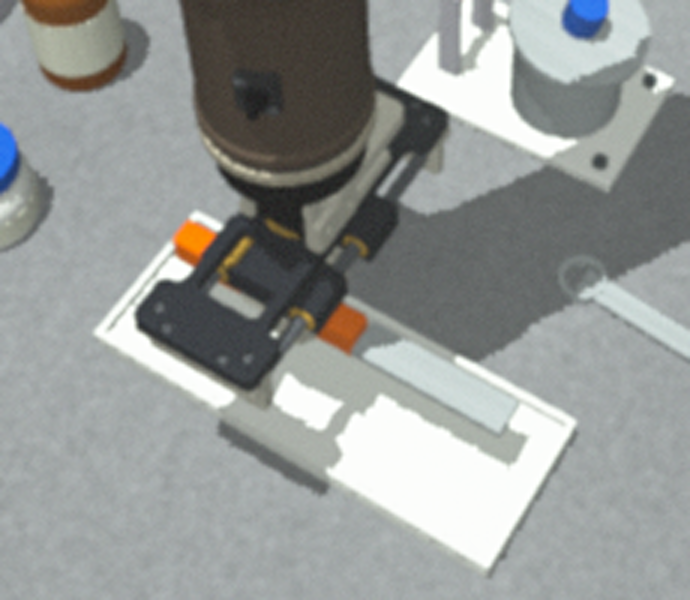

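View pics/wrist18.png

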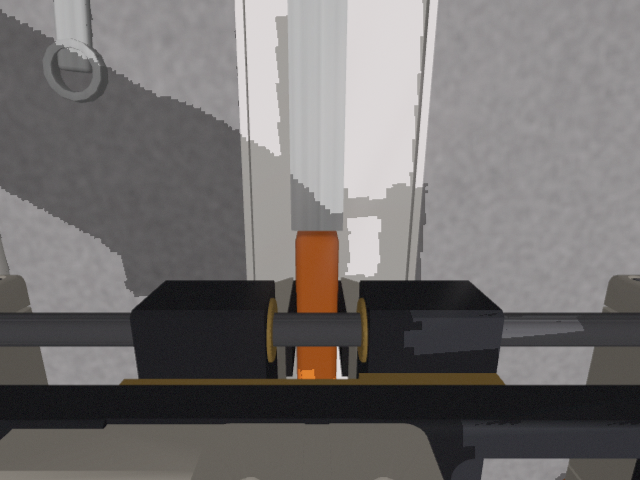

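The bar is over the tray, aligned and level. I'll lower it, watching for contact.

carry_out:
  deltas:
    - {"fingers":0.1,"x":0,"y":10,"z":0,"ax":0,"ay":0,"az":0}
    - {"fingers":0.1,"x":0,"y":20,"z":0,"ax":0,"ay":0,"az":0}
    - {"fingers":0.1,"x":0,"y":30,"z":0,"ax":0,"ay":0,"az":0}
    - {"fingers":0.1,"x":0,"y":36,"z":0,"ax":0,"ay":0,"az":0}
    - {"fingers":0.1,"x":0,"y":39,"z":0,"ax":0,"ay":0,"az":0}
    - {"fingers":0.1,"x":0,"y":40.5,"z":0,"ax":0,"ay":0,"az":0}
    - {"fingers":0.1,"x":0,"y":41.5,"z":0,"ax":0,"ay":0,"az":0}
    - {"fingers":0.1,"x":0,"y":41.5,"z":0,"ax":0,"ay":0,"az":0}

```text
time: 15.85
tcp_pos: [0.5219, 0.2657, 0.0194]
ee_rot: [-0.526, 0.526, 0.473, -0.473]
ft_force: [-0.3, 0.5, -1.9]
width: 0.19
```

```bash
python3 - <<'E'
from h import *
np.set_printoptions(precision=4,suppress=True)
st=ctrl.get_state();print(st["tcp_pos"],st["ft_force"],st["torque"],st["width"])
I={}
for n in ("side",): I[n]=imaging.grab_frame(n)
a=I["side"][230:430,170:400,::-1];cv2.imwrite("pics/side19z.png",cv2.resize(a,None,fx=3,fy=3,interpolation=cv2.INTER_CUBIC))
E
```

```text
[0.5219 0.2657 0.0194] [-0.252   0.5471 -1.8743] [ 0.1175 -0.0354  0.0182] 0.18971813900192241
```

View pics/side19z.png

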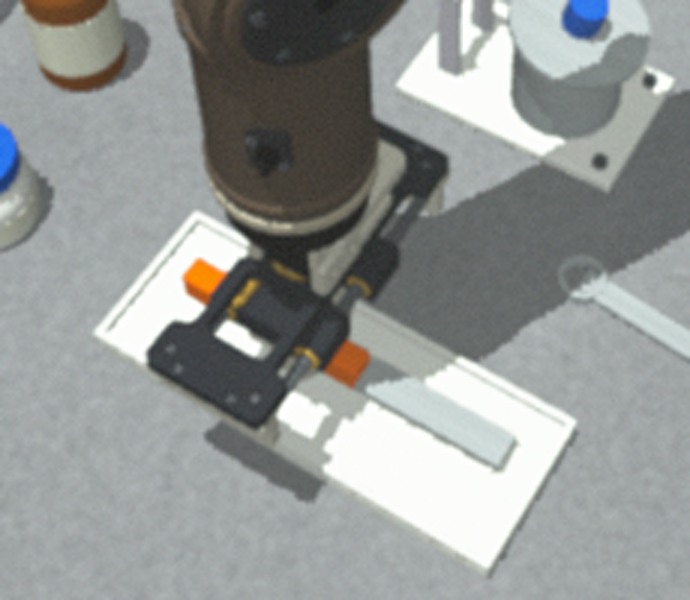

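carry_out:
  deltas:
    - {"fingers":0.1,"x":0,"y":1,"z":0,"ax":0,"ay":0,"az":0}
    - {"fingers":0.1,"x":0,"y":1.5,"z":0,"ax":0,"ay":0,"az":0}
    - {"fingers":0.1,"x":0,"y":1.5,"z":0,"ax":0,"ay":0,"az":0}

```text
time: 16.2
tcp_pos: [0.5221, 0.2658, 0.0188]
ee_rot: [-0.525, 0.526, 0.473, -0.473]
ft_force: [-2.2, -1.9, 6.9]
width: 0.191
```

```bash
python3 - <<'E'
from h import *
np.set_printoptions(precision=4,suppress=True)
st=ctrl.get_state();print(st["tcp_pos"],st["ft_force"],st["torque"],st["width"])
E
```

```text
[0.5221 0.2658 0.0188] [-2.2432 -1.887   6.87  ] [-0.3116  0.3951 -0.0136] 0.1912192971112333
```

Contact is at +7 N. Now I'll release gently, then rise.

carry_out:
  deltas:
    - {"fingers":0.25,"x":0,"y":-0.3,"z":0,"ax":0,"ay":0,"az":0}
    - {"fingers":0.4,"x":0,"y":-0.3,"z":0,"ax":0,"ay":0,"az":0}
    - {"fingers":0.4,"x":0,"y":-0.3,"z":0,"ax":0,"ay":0,"az":0}
    - {"fingers":0.4,"x":0,"y":-0.3,"z":0,"ax":0,"ay":0,"az":0}
    - {"fingers":0.4,"x":0,"y":-10,"z":0,"ax":0,"ay":0,"az":0}
    - {"fingers":0.4,"x":0,"y":-30,"z":0,"ax":0,"ay":0,"az":0}
    - {"fingers":0.6,"x":0,"y":-60,"z":0,"ax":0,"ay":0,"az":0}
    - {"fingers":0.6,"x":0,"y":-100,"z":0,"ax":0,"ay":0,"az":0}
    - {"fingers":0.6,"x":0,"y":-140,"z":0,"ax":0,"ay":0,"az":0}
    - {"fingers":0.6,"x":0,"y":-180,"z":0,"ax":0,"ay":0,"az":0}
    - {"fingers":0.6,"x":0,"y":-200,"z":0,"ax":0,"ay":0,"az":0}
    - {"fingers":0.6,"x":0,"y":-200,"z":0,"ax":0,"ay":0,"az":0}

```text
time: 17.4
tcp_pos: [0.5231, 0.267, 0.2221]
ee_rot: [-0.525, 0.526, 0.475, -0.471]
ft_force: [-0.0, -1.3, -0.1]
width: 0.603
```

```bash
python3 - <<'E'
from h import *
np.set_printoptions(precision=4,suppress=True)
st=ctrl.get_state();print(st["time"],st["tcp_pos"],st["joint_pos"],st["ft_force"],st["width"])
I={}
for n in ("side","scene","wrist"): I[n]=imaging.grab_frame(n);cv2.imwrite(f"pics/{n}20.png",I[n][:,:,::-1])
k={}
for n,c in (("scene",(297,192)),("side",(364,233))):
    k[n]=[b[1] for b in blobs(I[n],"blue",50) if abs(b[1]-c).max()<20]
print(k)
if k["scene"] and k["side"]: print(tri(ray("scene",k["scene"][0]),ray("side",k["side"][0])))
E
```

```text
17.4 [0.5231 0.267  0.2221] [-0.122   0.4505 -0.6279  1.641   0.2873  1.1373  0.6431] [-0.033  -1.2871 -0.1308] 0.6032030495818241
{'scene': [array([297.6306, 190.6475])], 'side': [array([364.6345, 233.3793])]}
(array([0.4535, 0.0248, 0.1023]), [np.float64(0.18197554103894245), np.float64(0.18197554103903954)])
```

View pics/wrist20.png

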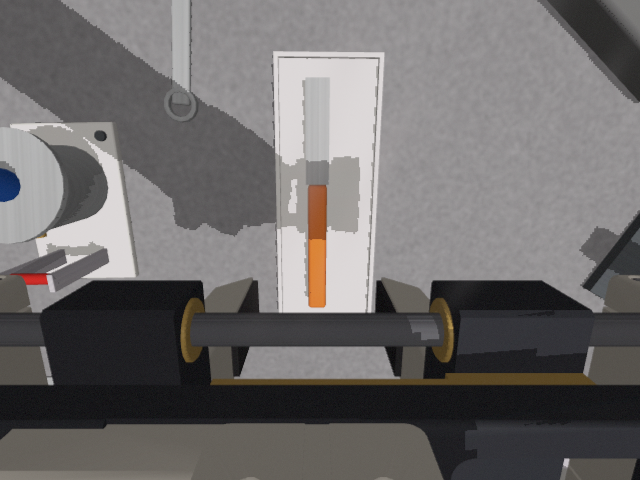

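View pics/side20.png

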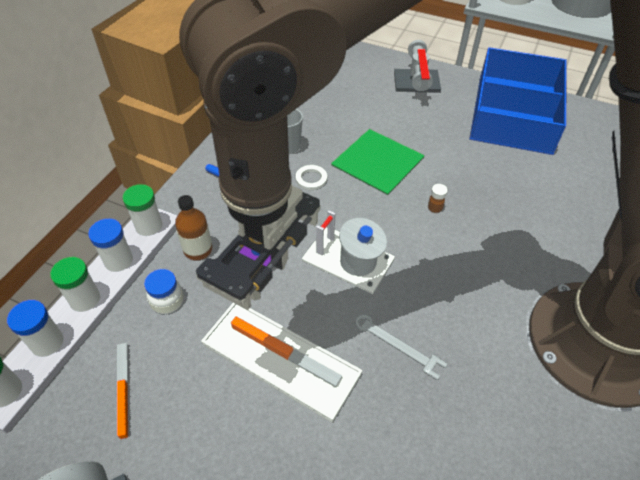

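Bar is flat in the tray at wrist pixels (318,78)–(317,305), and the lid is still up, with the knob about 7 mm above seated. Next the lid.

```bash
cat >> h.py <<'E'
def lidpose(h,K=np.array([.4533,.0247,.1007]),tilt=13):
    R=down(YAW,tilt); a=-R.as_matrix()[:,1]
    return R,K+a*(h-9.5)*1e-3
E
python3 - <<'E'
from h import *
R,p=lidpose(70);print(p);delta(R,p)
E
```

```text
[0.43974865 0.02595712 0.15964939]
x -246.5 y 57.9 z 56.0  ax -0.2276 ay -0.0124 az -0.0024
```

carry_out:
  deltas:
    - {"fingers":0.7,"x":-20,"y":0,"z":5,"ax":0,"ay":0,"az":0}
    - {"fingers":0.7,"x":-55,"y":0,"z":12,"ax":-0.03,"ay":0,"az":0}
    - {"fingers":0.7,"x":-90,"y":0,"z":20,"ax":-0.06,"ay":-0.005,"az":0}
    - {"fingers":0.7,"x":-125,"y":5,"z":28,"ax":-0.1,"ay":-0.01,"az":0}
    - {"fingers":0.7,"x":-160,"y":10,"z":36,"ax":-0.15,"ay":-0.012,"az":0}
    - {"fingers":0.7,"x":-195,"y":20,"z":45,"ax":-0.2,"ay":-0.012,"az":-0.002}
    - {"fingers":0.7,"x":-225,"y":35,"z":52,"ax":-0.228,"ay":-0.012,"az":-0.002}
    - {"fingers":0.7,"x":-246.5,"y":50,"z":56,"ax":-0.228,"ay":-0.012,"az":-0.002}
    - {"fingers":0.7,"x":-246.5,"y":58,"z":56,"ax":-0.228,"ay":-0.012,"az":-0.002}
    - {"fingers":0.7,"x":-246.5,"y":58,"z":56,"ax":-0.228,"ay":-0.012,"az":-0.002}
    - {"fingers":0.7,"x":-246.5,"y":58,"z":56,"ax":-0.228,"ay":-0.012,"az":-0.002}

```text
time: 18.65
tcp_pos: [0.4406, 0.0274, 0.1597]
ee_rot: [-0.46, 0.578, 0.528, -0.419]
ft_force: [0.3, 0.2, 0.6]
width: 0.7
```

```bash
python3 - <<'E'
from h import *
np.set_printoptions(precision=4,suppress=True)
st=ctrl.get_state();print(st["time"],st["tcp_pos"],st["joint_pos"],st["ft_force"],st["width"])
I={}
for n in ("scene","wrist"): I[n]=imaging.grab_frame(n);cv2.imwrite(f"pics/{n}21.png",I[n][:,:,::-1])
a=I["scene"][120:270,220:380,::-1];cv2.imwrite("pics/scene21z.png",cv2.resize(a,None,fx=4,fy=4,interpolation=cv2.INTER_CUBIC))
for b in blobs(I["wrist"],"blue",200): print(b[0],b[1],cv2.boundingRect(b[2]))
print(proj("wrist",[.4533,.0247,.1007],st))
R,p=lidpose(25);delta(R,p)
R,p=lidpose(0);delta(R,p)
E
```

```text
18.65 [0.4406 0.0274 0.1597] [ 0.2907  0.1505 -0.5832  2.2305  0.2959  0.5912  0.9701] [0.3452 0.2134 0.5967] 0.6996830514858726
1385.5 [313.5538 260.0917] (294, 236, 41, 47)
[313.1915 259.4977]
x -1.8 y 45.3 z 1.2  ax 0.0015 ay 0.0008 az 0.0014
x -1.8 y 70.3 z 1.2  ax 0.0015 ay 0.0008 az 0.0014
```

View pics/wrist21.png

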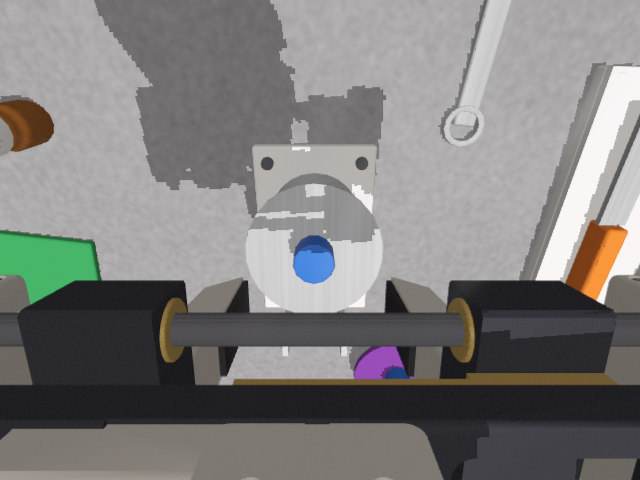

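View pics/scene21z.png

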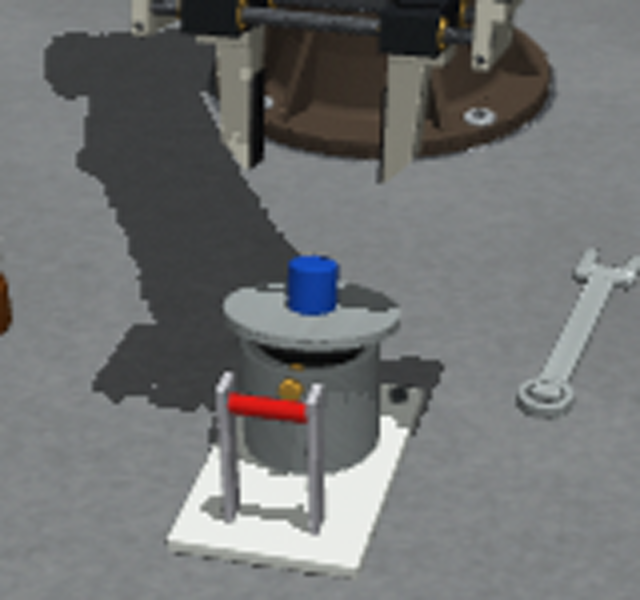

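The lid sits aslant with its plug showing. The knob at (313.6,260.1) matches the prediction (313.2,259.5), so I'll descend and check before closing.

carry_out:
  deltas:
    - {"fingers":0.7,"x":-1.8,"y":15,"z":1.2,"ax":0.001,"ay":0.001,"az":0.001}
    - {"fingers":0.7,"x":-1.8,"y":35,"z":1.2,"ax":0.001,"ay":0.001,"az":0.001}
    - {"fingers":0.7,"x":-1.8,"y":52,"z":1.2,"ax":0.001,"ay":0.001,"az":0.001}
    - {"fingers":0.7,"x":-1.8,"y":63,"z":1.2,"ax":0.001,"ay":0.001,"az":0.001}
    - {"fingers":0.7,"x":-1.8,"y":69,"z":1.2,"ax":0.001,"ay":0.001,"az":0.001}
    - {"fingers":0.7,"x":-1.8,"y":69,"z":1.2,"ax":0.001,"ay":0.001,"az":0.001}
    - {"fingers":0.7,"x":-1.8,"y":69,"z":1.2,"ax":0.001,"ay":0.001,"az":0.001}

```text
time: 19.45
tcp_pos: [0.4548, 0.0237, 0.0928]
ee_rot: [-0.46, 0.579, 0.527, -0.419]
ft_force: [0.4, -0.6, 0.3]
width: 0.701
```

```bash
python3 - <<'E'
from h import *
np.set_printoptions(precision=4,suppress=True)
st=ctrl.get_state();print(st["time"],st["tcp_pos"],st["joint_pos"],st["ft_force"],st["width"])
I={}
for n in ("scene","wrist"): I[n]=imaging.grab_frame(n);cv2.imwrite(f"pics/{n}22.png",I[n][:,:,::-1])
a=I["scene"][120:270,220:380,::-1];a=cv2.resize(a,None,fx=4,fy=4,interpolation=cv2.INTER_CUBIC);cv2.imwrite("pics/scene22z.png",a)
R,p=lidpose(0);delta(R,p)
E
```

```text
19.45 [0.4548 0.0237 0.0928] [ 0.1769  0.2876 -0.477   2.289   0.5239  0.4317  0.7478] [ 0.4153 -0.6403  0.2721] 0.7005420765146173
x 1.1 y 1.6 z -0.1  ax 0.0013 ay -0.0014 az -0.0005
```

View pics/wrist22.png

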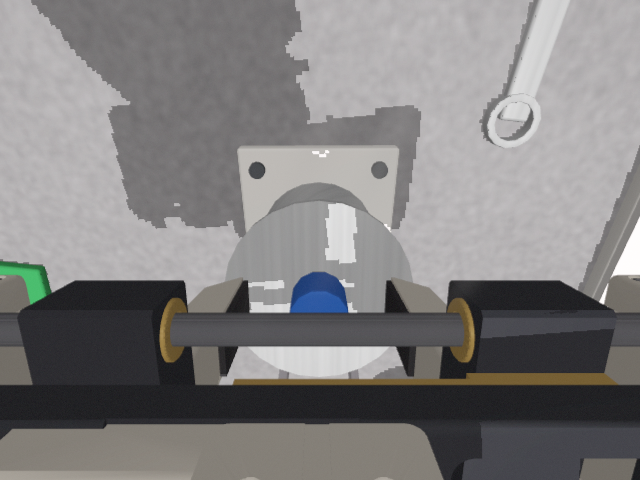

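View pics/scene22z.png

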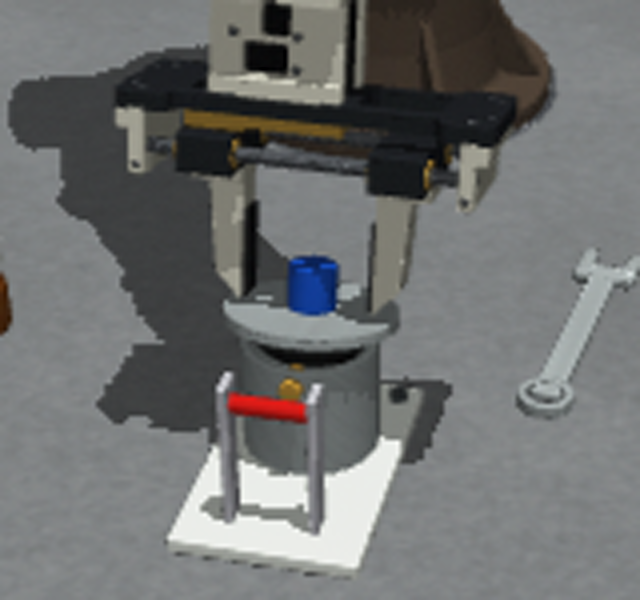

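The fingers straddle the knob just above the flange. I'll close with 35 N.

carry_out:
  deltas:
    - {"fingers":0.4,"x":0.8,"y":0.5,"z":0,"ax":0,"ay":0,"az":0}
    - {"fingers":0.2,"x":0.8,"y":0.5,"z":0,"ax":0,"ay":0,"az":0}
    - {"fingers":0.15,"x":0.8,"y":0.5,"z":0,"ax":0,"ay":0,"az":0}
    - {"fingers":0.15,"x":0.8,"y":0.5,"z":0,"ax":0,"ay":0,"az":0}
    - {"fingers":0.15,"x":0.8,"y":0.5,"z":0,"ax":0,"ay":0,"az":0}
    - {"fingers":0.15,"x":0.8,"y":0.5,"z":0,"ax":0,"ay":0,"az":0}
    - {"fingers":0.15,"x":0.8,"y":0.5,"z":0,"ax":0,"ay":0,"az":0}
  grip_force: 35

```text
time: 20.25
tcp_pos: [0.4547, 0.0242, 0.0919]
ee_rot: [-0.46, 0.579, 0.527, -0.419]
ft_force: [-0.2, 0.6, 0.9]
width: 0.278
```

carry_out:
  deltas:
    - {"fingers":0.15,"x":0,"y":-3,"z":0,"ax":0,"ay":0,"az":0}
    - {"fingers":0.15,"x":0,"y":-7,"z":0,"ax":0,"ay":0,"az":0}
    - {"fingers":0.15,"x":0,"y":-13,"z":0,"ax":0,"ay":0,"az":0}
    - {"fingers":0.15,"x":0,"y":-20,"z":0,"ax":0,"ay":0,"az":0}
    - {"fingers":0.15,"x":0,"y":-30,"z":0,"ax":0,"ay":0,"az":0}
    - {"fingers":0.15,"x":0,"y":-45,"z":0,"ax":0,"ay":0,"az":0}
    - {"fingers":0.15,"x":0,"y":-60,"z":0,"ax":0.06,"ay":0,"az":0}
    - {"fingers":0.15,"x":0,"y":-75,"z":0,"ax":0.14,"ay":0,"az":0}
    - {"fingers":0.15,"x":0,"y":-85,"z":0,"ax":0.2,"ay":0,"az":0}
    - {"fingers":0.15,"x":0,"y":-85,"z":0,"ax":0.228,"ay":0,"az":0}
    - {"fingers":0.15,"x":0,"y":-85,"z":0,"ax":0.228,"ay":0,"az":0}

```text
time: 21.35
tcp_pos: [0.436, 0.0259, 0.1751]
ee_rot: [0.524, -0.523, -0.476, 0.476]
ft_force: [-0.4, 0.0, -2.5]
width: 0.275
```

```bash
python3 - <<'E'
from h import *
np.set_printoptions(precision=4,suppress=True)
st=ctrl.get_state();print(st["time"],st["tcp_pos"],st["joint_pos"],st["ft_force"],st["width"])
I={}
for n in ("side","scene","wrist"): I[n]=imaging.grab_frame(n);cv2.imwrite(f"pics/{n}23.png",I[n][:,:,::-1])
a=I["scene"][90:240,220:380,::-1];a=cv2.resize(a,None,fx=4,fy=4,interpolation=cv2.INTER_CUBIC);cv2.imwrite("pics/scene23z.png",a)
a=I["side"][150:300,280:440,::-1];a=cv2.resize(a,None,fx=4,fy=4,interpolation=cv2.INTER_CUBIC);cv2.imwrite("pics/side23z.png",a)
delta(down(-5.3),[.5335,-.276,.17])
E
```

```text
21.35 [0.436  0.0259 0.1751] [ 0.3389  0.2517 -0.6123  2.0375  0.1818  0.9058  1.1044] [-0.378   0.0171 -2.4994] 0.2751547264611396
x -291.3 y 4.5 z -126.6  ax -0.0012 ay -0.0014 az -0.0005
```

View pics/side23z.png

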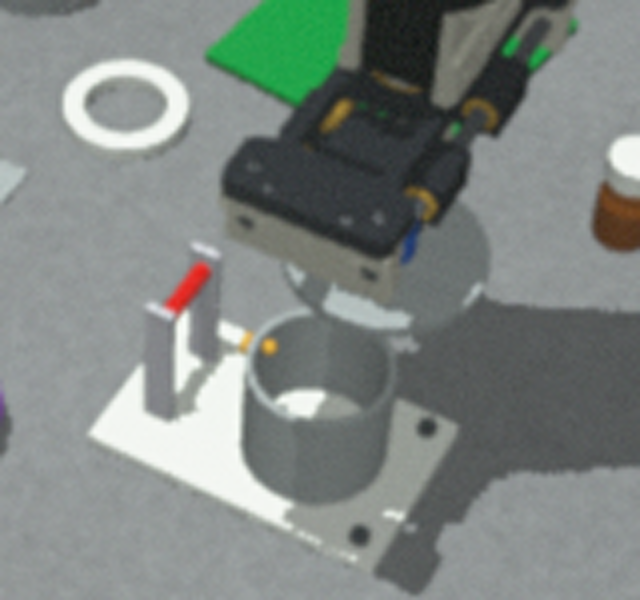

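View pics/scene23z.png

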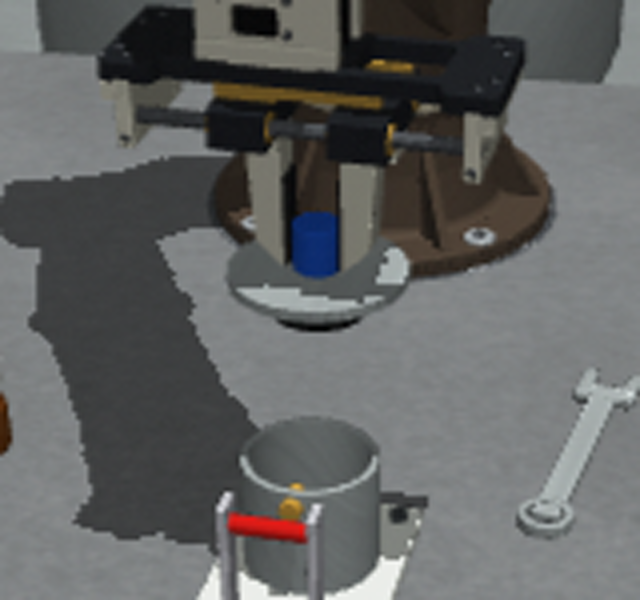

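carry_out:
  deltas:
    - {"fingers":0.15,"x":-10,"y":0,"z":-4,"ax":0,"ay":0,"az":0}
    - {"fingers":0.15,"x":-30,"y":0,"z":-13,"ax":0,"ay":0,"az":0}
    - {"fingers":0.15,"x":-60,"y":0,"z":-26,"ax":0,"ay":0,"az":0}
    - {"fingers":0.15,"x":-90,"y":0,"z":-39,"ax":0,"ay":0,"az":0}
    - {"fingers":0.15,"x":-120,"y":0,"z":-52,"ax":0,"ay":0,"az":0}
    - {"fingers":0.15,"x":-150,"y":0,"z":-65,"ax":0,"ay":0,"az":0}
    - {"fingers":0.15,"x":-180,"y":0,"z":-78,"ax":0,"ay":0,"az":0}
    - {"fingers":0.15,"x":-210,"y":0,"z":-91,"ax":0,"ay":0,"az":0}
    - {"fingers":0.15,"x":-240,"y":2,"z":-104,"ax":0,"ay":0,"az":0}
    - {"fingers":0.15,"x":-265,"y":4,"z":-115,"ax":0,"ay":0,"az":0}
    - {"fingers":0.15,"x":-283,"y":10,"z":-123,"ax":0,"ay":0,"az":0}
    - {"fingers":0.15,"x":-291,"y":25,"z":-126.6,"ax":0,"ay":0,"az":0}
    - {"fingers":0.15,"x":-291,"y":50,"z":-126.6,"ax":0,"ay":0,"az":0}
    - {"fingers":0.15,"x":-291,"y":75,"z":-126.6,"ax":0,"ay":0,"az":0}
    - {"fingers":0.15,"x":-291,"y":90,"z":-126.6,"ax":0,"ay":0,"az":0}
    - {"fingers":0.15,"x":-291,"y":95,"z":-126.6,"ax":0,"ay":0,"az":0}
    - {"fingers":0.15,"x":-291,"y":95,"z":-126.6,"ax":0,"ay":0,"az":0}
    - {"fingers":0.15,"x":-291,"y":95,"z":-126.6,"ax":0,"ay":0,"az":0}

```text
time: 23.3
tcp_pos: [0.5348, -0.2757, 0.0805]
ee_rot: [-0.523, 0.523, 0.476, -0.476]
ft_force: [0.7, -0.2, -2.3]
width: 0.273
```

```bash
python3 - <<'E'
from h import *
np.set_printoptions(precision=4,suppress=True)
st=ctrl.get_state();print(st["time"],st["tcp_pos"],st["joint_pos"],st["ft_force"],st["width"])
I={}
for n in ("side","scene"): I[n]=imaging.grab_frame(n);cv2.imwrite(f"pics/{n}24.png",I[n][:,:,::-1])
a=I["scene"][130:290,70:270,::-1];a=cv2.resize(a,None,fx=3.5,fy=3.5,interpolation=cv2.INTER_CUBIC);cv2.imwrite("pics/scene24z.png",a)
a=I["side"][60:220,290:470,::-1];a=cv2.resize(a,None,fx=3.5,fy=3.5,interpolation=cv2.INTER_CUBIC);cv2.imwrite("pics/side24z.png",a)
delta(down(-5.3),[.5335,-.276,.04])
E
```

```text
23.3 [ 0.5348 -0.2757  0.0805] [ 0.676   0.5903 -0.4209  1.7614  0.3069  0.8547  1.5919] [ 0.6846 -0.1884 -2.2896] 0.27312257386103267
x -0.2 y 40.8 z 1.5  ax 0.0009 ay -0.0016 az -0.0010
```

View pics/side24z.png

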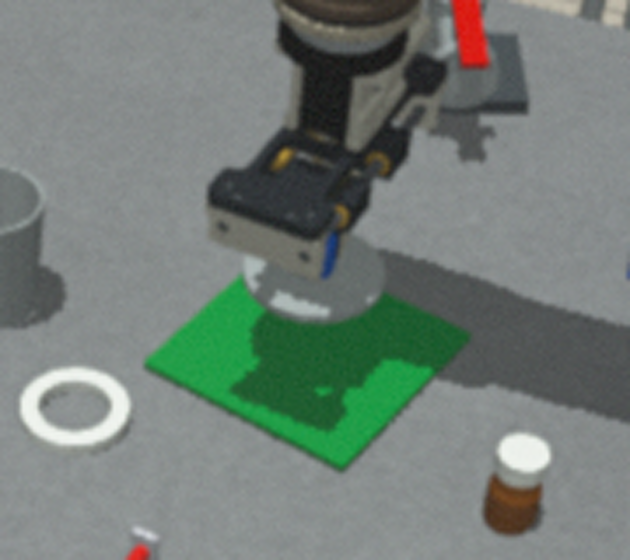

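View pics/scene24z.png

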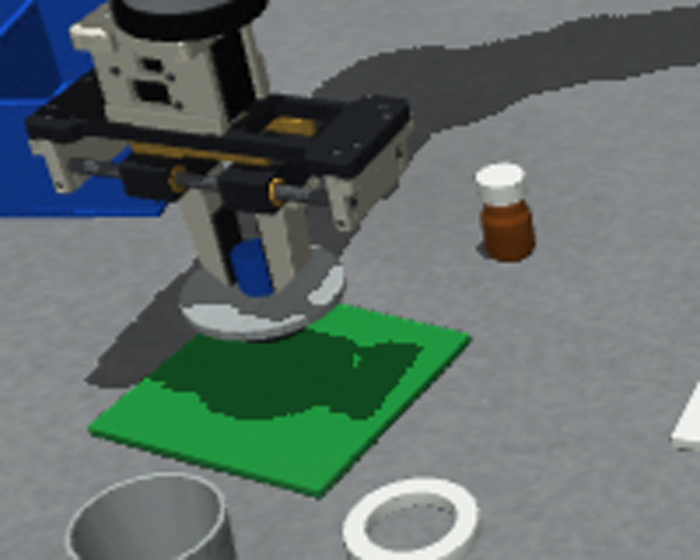

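carry_out:
  deltas:
    - {"fingers":0.15,"x":0,"y":10,"z":1,"ax":0,"ay":0,"az":0}
    - {"fingers":0.15,"x":0,"y":22,"z":1.5,"ax":0,"ay":0,"az":0}
    - {"fingers":0.15,"x":0,"y":32,"z":1.5,"ax":0,"ay":0,"az":0}
    - {"fingers":0.15,"x":0,"y":39,"z":1.5,"ax":0,"ay":0,"az":0}
    - {"fingers":0.15,"x":0,"y":42,"z":1.5,"ax":0,"ay":0,"az":0}
    - {"fingers":0.15,"x":0,"y":43.5,"z":1.5,"ax":0,"ay":0,"az":0}
    - {"fingers":0.15,"x":0,"y":43.5,"z":1.5,"ax":0,"ay":0,"az":0}

```text
time: 24.1
tcp_pos: [0.5327, -0.2756, 0.0361]
ee_rot: [0.523, -0.523, -0.476, 0.476]
ft_force: [0.6, -0.4, -3.2]
width: 0.272
```

```bash
cat > s.py <<'E'
from h import *
np.set_printoptions(precision=4,suppress=True)
st=ctrl.get_state();print(st["time"],st["tcp_pos"],st["ft_force"],st["torque"],st["width"])
E
python3 s.py
```

```text
24.1 [ 0.5327 -0.2756  0.0361] [ 0.5935 -0.3943 -3.1589] [ 0.1097 -0.0715  0.0161] 0.27187673464725975
```

carry_out:
  deltas:
    - {"fingers":0.15,"x":0,"y":0.7,"z":0,"ax":0,"ay":0,"az":0}
    - {"fingers":0.15,"x":0,"y":1.3,"z":0,"ax":0,"ay":0,"az":0}
    - {"fingers":0.15,"x":0,"y":1.3,"z":0,"ax":0,"ay":0,"az":0}

```text
time: 24.4
tcp_pos: [0.533, -0.2757, 0.0355]
ee_rot: [-0.523, 0.523, 0.476, -0.476]
ft_force: [-1.8, 1.0, 3.0]
width: 0.277
```

```bash
python3 s.py
```

```text
24.4 [ 0.533  -0.2757  0.0355] [-1.752   1.0333  3.0174] [0.2042 0.2366 0.0306] 0.2766929018309919
```

Contact. A hair more to seat it, then release slowly and rise.

carry_out:
  deltas:
    - {"fingers":0.15,"x":0,"y":0.5,"z":0,"ax":0,"ay":0,"az":0}
    - {"fingers":0.3,"x":0,"y":0.3,"z":0,"ax":0,"ay":0,"az":0}
    - {"fingers":0.4,"x":0,"y":0,"z":0,"ax":0,"ay":0,"az":0}
    - {"fingers":0.5,"x":0,"y":0,"z":0,"ax":0,"ay":0,"az":0}
    - {"fingers":0.6,"x":0,"y":0,"z":0,"ax":0,"ay":0,"az":0}
    - {"fingers":0.6,"x":0,"y":-5,"z":0,"ax":0,"ay":0,"az":0}
    - {"fingers":0.6,"x":0,"y":-20,"z":0,"ax":0,"ay":0,"az":0}
    - {"fingers":0.6,"x":0,"y":-45,"z":0,"ax":0,"ay":0,"az":0}
    - {"fingers":0.6,"x":0,"y":-80,"z":0,"ax":0,"ay":0,"az":0}
    - {"fingers":0.6,"x":0,"y":-120,"z":0,"ax":0,"ay":0,"az":0}
    - {"fingers":0.6,"x":40,"y":-160,"z":40,"ax":0,"ay":0,"az":0}
    - {"fingers":0.6,"x":80,"y":-180,"z":80,"ax":0,"ay":0,"az":0}
    - {"fingers":0.6,"x":110,"y":-180,"z":110,"ax":0,"ay":0,"az":0}
    - {"fingers":0.6,"x":110,"y":-180,"z":110,"ax":0,"ay":0,"az":0}

```text
time: 25.8
tcp_pos: [0.4317, -0.1523, 0.2172]
ee_rot: [-0.522, 0.523, 0.476, -0.477]
ft_force: [0.7, -0.8, 0.3]
width: 0.599
```

```bash
python3 s.py; python3 - <<'E'
from h import *
np.set_printoptions(precision=4,suppress=True)
I={}
for n in ("side","scene"): I[n]=imaging.grab_frame(n);cv2.imwrite(f"pics/{n}25.png",I[n][:,:,::-1])
K=np.array([.533,-.276,.0435]);k={}
for n in I:
    e=proj(n,K);k[n]=[b[1] for b in blobs(I[n],"blue",50) if abs(b[1]-e).max()<20];print(n,e,k[n])
if k["scene"] and k["side"]: print(tri(ray("scene",k["scene"][0]),ray("side",k["side"][0])))
E
```

```text
25.8 [ 0.4317 -0.1523  0.2172] [ 0.7003 -0.8495  0.3392] [ 0.1225 -0.0676  0.0142] 0.5985933037837067
side [378.9474 147.8521] [array([379.0565, 147.0965])]
scene [148.3424 224.4184] [array([148.5633, 223.8578])]
(array([ 0.533 , -0.2755,  0.0455]), [np.float64(0.570222548830127), np.float64(0.5702225488301241)])
```

View pics/side25.png

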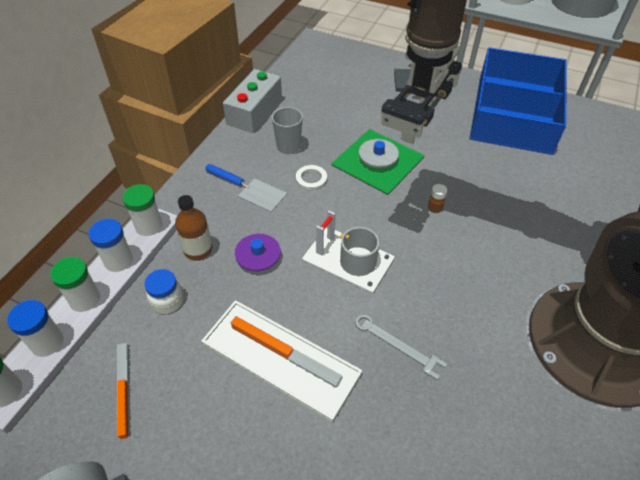

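View pics/scene25.png

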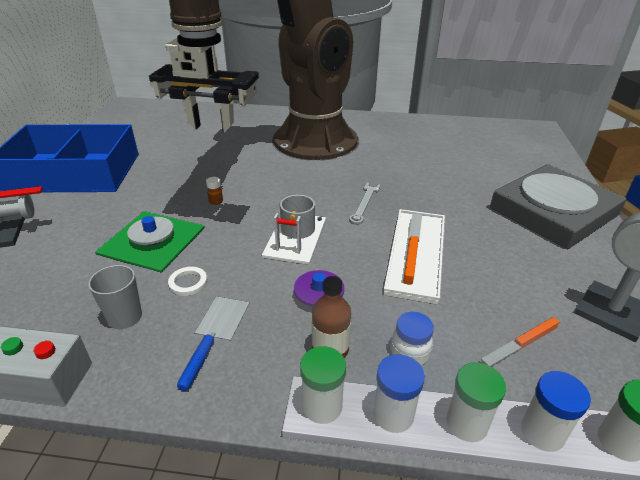

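The lid stands level in the middle of the mat (side view 379,147), the bar is in the tray and the other things haven't moved. I'll hand it in.

```bash
python3 -c "
from rig import ctrl
print(ctrl.job_done())"
```

```text
the job is handed in; nothing more can be done
None
```

I levered the lid loose, laid the bar back in its tray, then lifted the lid off by its knob and set it on the green mat. The job is handed in, at about 26 s on the robot's clock; no verdict came back.

**Prying:** The bar lay across the red rod with its blade under the lid's edge. The knob rose about 7 mm and stayed up after I withdrew the bar.

**Last checks:**
- **Bar:** released and lying flat in the tray, by eye in the side and scene views.
- **Lid:** on the mat, knob up and level by eye. The knob measures (0.533, -0.2755, 0.0455) m, within about 1 mm of the mat's centre. The height is 2 mm over nominal, about the same as the camera's offset on the seated knob (1.6 mm).
- **Bystanders:** none looks moved in the final views.

**What disagreed or stays unconfirmed:**
- **Swing angle:** the blade took load only near a tool angle of 20° or less, not the predicted 28°. The bar may have turned a little in the grip, or the calibration is slightly off.
- **Bar force on the rod:** I couldn't measure it directly. I inferred it from the wrist force, which peaked at about 11 N before the pop.
- **Slip at the pop:** as the lid came loose, the blade slid about 5 mm further out than commanded, without harm.

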